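# Pack away the little telescope: tab-lock knob and tilted stand

### The job

Free the small telescope tube from its tilted table stand: pinch the two orange release tabs on the stand's knob, turn the knob clockwise until the metal keeper bar has swung fully clear of the tube, and let go so that both tabs spring out again and the knob stays latched open. Only then lift the tube out and lay it gently in the two V notches of the wooden rest, centred lengthways, either way round. Do not disturb the bottle, tin, camera and handset standing around.

Things in the scene. Friction and masses are not known exactly. Their poses are not given: they have to be found in the camera images.
- knob_grip (a point): On the axis of the black round knob (46 mm across), at the height to pinch. z: out along the axis, 28 degrees from vertical, leaning to the robot; y: line through the two orange tabs; turns with the knob. The knob spans z -22 to 10 mm. Tabs: flat outer faces 24 mm wide along x, z -14 to 12 mm, 60 mm apart outside when out, 48 mm when pinched fully in.
- keeper_tip (a point): Tip of the aluminium keeper bar that turns with the knob, on its upper face: 80 mm from the knob's axis, 24 mm below knob_grip along the axis. The bar runs from the axis to here, 14 mm wide, 8 mm thick; locked, it passes 5 mm (its rubber pad 2 mm) over the tube near its end. Same axes as knob_grip.
- knob (a joint): Knob angle, rad: 0 to 0.08 locked (keeper over the tube), 1.2 at the open end stop; grows as it turns clockwise seen from outside. It leaves either end only while both tabs are pinched in 5 mm or more; released within 0.08 rad of an end, they spring out and latch. Friction about 0.03 N m.
- tab_a (a joint): Inward travel of the orange tab on knob_grip's +y side, m: 0 sprung out, 0.006 pinched fully in. Spring about 2.4 N at the start, 7.2 N fully in.
- tab_b (a joint): The same for the opposite tab, on knob_grip's -y side.
- mount: Fixed telescope stand: foot 150 x 200 x 14 mm; origin under its centre; z up, y along the tube. White head plate tilted 28 degrees: up-slope direction (0.883, 0, 0.469), outward normal (-0.469, 0, 0.883) in these axes. The plate is 45 mm below the tube's axis along the normal, 76 mm wide along the slope, wider under the knob.
- saddle (a point): Where the tube's axis lies on the stand, midway between the two black V yokes (12 mm thick, 55 mm either side along y, open along the outward normal z, walls 68 mm apart outside, tops 5 mm above this point at most). x up-slope, y along the tube, z outward normal. knob_grip is at (62, 98, 59) mm in these axes.
- tube_mid (a point): Centre of the loose telescope tube, on its axis; x along it. Aluminium, 200 mm long, 44 mm diameter; black bell 52 mm diameter on the last 22 mm at -x, black eyepiece 32 mm diameter on the last 8 mm at +x. 0.25 to 0.45 kg, balanced near the middle. It starts within 6 mm of the saddle point.
- rest_mid (a point): Where the tube's centre belongs on the wooden rest, 120 mm above the table. x along the notches, z up. Two uprights, 12 mm thick, 55 mm either side along x, with 90 degree V notches, walls about as high as this point and 78 mm apart outside; open between them down to the board.
- tube: The same tube as a body; same origin and axes as tube_mid.
- rest: The fixed wooden rest: base board 150 x 110 x 14 mm, origin under its centre, 120 mm below rest_mid; same axes.
- bottle: Bystander: amber glass bottle with cork, 64 mm diameter, 190 mm tall, loose. Origin at the centre of its underside.
- tin: Bystander: red tin box 75 x 100 x 50 mm, loose. Origin at the centre of its underside.
- camera: Bystander: compact camera 50 x 110 x 60 mm with a lens (22 mm long) on its -x side, loose. Origin at the centre of the body's underside.
- handset: Bystander: phone handset upright in a grey charging base 90 x 75 mm, 84 mm tall in all, loose. Origin at the centre of its underside.
Things that resemble listed ones, but are neither listed nor needed, are in the scene too. Of the things that look like the tube, the middle-sized one is meant.

How it is judged (in metres and radians):
On the way:
1. the knob is turned fully open and both tabs have sprung out, with the tube still on the stand (value of joint knob above 1.1 rad and value of joint each of tab_a, tab_b below 0.0015 m and distance of tube_mid from where it was at the start of the episode below 0.02 m), for 0.2 s.
At the end, for the whole second after the job is handed in: The tube rests, released, in both V notches of the rest: middle within 15 mm lengthways and 6 mm sideways and in height of rest_mid, axis within 0.08 rad of the notches, either way round; the knob is latched open (over 1.1 rad), both tabs out (within 1.5 mm) (value of joint knob above 1.1 rad and value of joint each of tab_a, tab_b below 0.0015 m and x of tube_mid in the frame of rest_mid between -0.015 and 0.015 m and y of tube_mid in the frame of rest_mid between -0.006 and 0.006 m and z of tube_mid in the frame of rest_mid between -0.006 and 0.006 m and angle between the x axis of tube_mid and the x axis of rest_mid, either way round below 0.08 rad and linear speed of tube below 0.02 m/s and contact force between the fingers and tube below 0.1 N); the robot touches nothing.
It fails at once if the tube is forced off the stand (moved over 20 mm) while the knob is not open (distance of tube_mid from where it was at the start of the episode above 0.02 m and value of joint knob below 1.1 rad).
It fails at once if the tube is dropped or rammed on to the rest (over 0.35 m/s within 30 mm of its place) (distance between tube_mid and rest_mid below 0.03 m and linear speed of tube above 0.35 m/s).
It fails at once if the bottle, tin, camera or handset is shifted over 20 mm or tipped (distance of any of bottle, tin, camera, handset from where it was at the start of the episode above 0.02 m or angle between any of bottle, tin, camera, handset's own z axis and vertical above 0.3 rad).
It also fails if it takes over 61 s, if anything falls off the work surface, if the arm or the gripper's body presses on something with over 40 N, if the wrist force passes 120 N, or if a joint passes its speed limit or range.

### The arm

A 6-joint arm with a two-finger parallel gripper is mounted at the origin on the work surface. World frame = base frame: x ahead of the robot, y to its left, z up, the work surface at z = 0. Lengths are in mm, angles in rad, forces in N, time in s.
With the tool pointing down it reaches from about 400 to 925 mm from the base axis. Payload 12.5 kg.
Tool frame: the origin (TCP) lies at the very end of the fingers, on their centre line; the grasp point (between the pads) lies 19 mm behind it (env.grip_point_offset is the distance from the TCP to the grasp point, in mm); z points along the fingers, y is the direction in which the jaws open and shut (so a half turn about z gives the same grasp; the last joint's range is limited). The gripper opens to 95 mm and grips with 3 to 60 N. Pads are 20 mm wide; open, the fingers measure 119 mm over their backs; the gripper's body (75 mm by 180 mm) begins 59 mm behind the grasp point.
Start: joints at [1.107, 0.491, 1.559, -0, 1.092, -0.106], TCP at [218.868, 585.443, 214.661] pointing down, gripper open.
Joint ranges: [-3.1, 3.1], [-0.84, 2.19], [0.05, 2.79], [-1.13, 4.28], [0.06, 2.93], [-2.69, 2.69]. Speed limits (rad/s): [2.22, 2.22, 2.79, 3.14, 3.14, 3.14].

### API

Orientations are given as [roll, pitch, yaw] about the fixed x, y, z axes, in that order (R = Rz(yaw) Ry(pitch) Rx(roll)).
In Python, from cell import env gives the robot as it stands.
- The arm moves only by the tool drive_tool, never from a script. Its argument "commands" is a list of rows, each an object of numbers: "dx", "dy", "dz": the shift along the world's x, y, z in mm; "yaw": the turn about the world's z in degrees. In form: [{"dx": .., "dy": .., "dz": .., "yaw": ..}, ...]. A call has 1 to 5 rows; each row shifts and turns the commanded pose from where the row before left it; what a row does not reach is not made up. A row lasts 1/12 s, in which the tool goes at most 41.7 mm and 7.16 degrees, less where a joint would pass 70% of its speed; a pose out of reach is approached as far as the arm can. A call with a gripper value outside its range is refused whole. "grip" is the opening, from 0 (shut) to 1 (fully open), set as the call begins (left out, the last holds). The fingers move at their own pace and stop on an object; the grip force is fixed at half the most. Time passes only in rows, so rows that do not move let the fingers close. It gives the time, the measured TCP pose, the force and the opening at its end, in the units of the state.
- env.state(): the state, without advancing time (a new reading comes with each control period).
- env.read_camera(name): name is "scene" or "top" or "wrist"; returns the picture (420x560x3 uint8, red, green, blue); there is no depth.
- env.calibration(name): a dict with "intrinsics" (3x3 intrinsics, pixels), "rvec" (rotation vector, rad) and "tvec" (3), from world to camera coordinates, as OpenCV has them. Camera axes: x right, y down, z forward; pixel columns grow to the right and rows downward; lengths in mm; the calibration is good to about 2 mm. A picture is of the moment at which its call begins: read the wrist's pose just before it. calibration takes no time and is no camera call; for the wrist camera it gives the pose at the moment of the call.
- env.job_done(): hands the job in, once; it reports no verdict.
Trained networks look in the newest picture that a camera, given by its name, has taken for a name from the list of things; names that differ only in an ending like _2 or _b are one class to them, and where a whole thing is asked for, a point or a joint stands for the part that bears it (a point fixed in the world has none). Each returns a list of dicts, best first, with "conf" (0 to 1); they miss things now and then, are a little off and sometimes report something else, mostly with a low value. They report only what shows in the picture. A call takes as long as a camera call. They do not tell look-alikes from the thing itself.
- env.trace(query, camera): "pixels" (420x560 bool, what is visible of it) and "pixel" ([column, row] in pixels, amid what is visible of it).
- env.place_of(query, camera): "pixel" ([column, row] in pixels: a listed point, or the origin of a listed thing).
The state is a dict: "t": time; "joints": joint angles; "qvel": joint speeds; "tau": joint torques, N m; "eef_pos": TCP position; "tcp_rot": TCP orientation; "ft_force": force on the tool from outside, world axes, zero at the start; "moment": the same for the moment, N m; "opening": opening from 0.0 (shut) to 1.0 (fully open).
Only numpy, scipy, OpenCV 4.12 (cv2) and the standard library are available. Lean on these libraries where they do the work, as an engineer would, in place of code of your own. Each camera call takes 0.05 s, during which the arm holds its last target.

## Working session

There is one attempt and no reset: what is moved stays moved. The work goes in short steps, Python scripts to look and compute and a tool call to move; the robot and the scene stay as the last step left them, time stands still between calls to the robot, and variables do not carry over. Pictures are saved under pics/ and viewed, and the job is handed in when it is done.

Besides the shell and the picture viewer there is one more tool, called after ">>>" as name([rows], argument=value, ...), one row to a line, values as JSON. drive_tool: Moves the arm, as the interface text tells. Its arguments: {"type":"object","properties":{"commands":{"type":"array"},"grip":{"type":"number"}},"required":["commands"]}

```bash
ls; mkdir -p pics; cat > h.py <<'E'
import numpy as np, cv2
from cell import env
def cal(n):
    c=env.calibration(n); return np.array(c["intrinsics"],float),np.array(c["rvec"],float).reshape(3,1),np.array(c["tvec"],float).reshape(3,1)
def shot(n,f,scale=1,crop=None):
    im=np.asarray(env.read_camera(n)); b=im[:,:,::-1]
    if crop: x0,y0,x1,y1=crop; b=b[y0:y1,x0:x1]
    if scale!=1: b=cv2.resize(b,None,fx=scale,fy=scale,interpolation=cv2.INTER_CUBIC)
    cv2.imwrite("pics/"+f,b); return im
def proj(n,P):
    K,r,t=cal(n); return cv2.projectPoints(np.atleast_2d(np.asarray(P,float)),r,t,K,None)[0].reshape(-1,2)
def ray(n,px,c=None):
    K,r,t=c or cal(n); R=cv2.Rodrigues(r)[0]; d=R.T@np.linalg.inv(K)@np.array([px[0],px[1],1.]); o=(-R.T@t).ravel(); return o,d/np.linalg.norm(d)
def atz(n,px,z,c=None):
    o,d=ray(n,px,c); return o+d*(z-o[2])/d[2]
def tri(rays):
    A=np.zeros((3,3));b=np.zeros(3)
    for o,d in rays:
        M=np.eye(3)-np.outer(d,d);A+=M;b+=M@o
    p=np.linalg.solve(A,b); return p,[np.linalg.norm((np.eye(3)-np.outer(d,d))@(p-o)) for o,d in rays]
E
python3 - <<'E'
from h import *
for n in("scene","top","wrist"): shot(n,n+"0.png"); o,d=ray(n,(280,210)); print(n,o.round(),d.round(2))
print(env.state())
E
```

```text
pics
scene [1264. -759. 1188.] [-0.49  0.5  -0.71]
top [ 408.   14. 1264.] [ 0.08 -0.02 -1.  ]
wrist [147. 613. 383.] [ 0.24 -0.09 -0.97]
{'t': 0.15, 'joints': array([ 1.10737995e+00,  4.91382193e-01,  1.55929986e+00, -1.77748348e-05,
        1.09170570e+00, -1.05551730e-01]), 'qvel': array([-0.00074693, -0.00179152, -0.00168766, -0.00128393,  0.00047319,
       -0.00112845]), 'tau': array([ 1.05419022e-03, -6.12894273e+01, -2.58274233e+01,  6.92273607e-02,
        4.73622826e-02, -4.75504999e-05]), 'eef_pos': array([218.79779425, 585.26414607, 214.22346679]), 'tcp_rot': array([-3.14080032e+00, -6.80884477e-05,  2.78373618e+00]), 'ft_force': array([-0.5894404 , -0.19247858, -0.04727428]), 'moment': array([-0.01374923,  0.02705322,  0.04161636]), 'opening': 0.9979405126238928}
```

View pics/scene0.png

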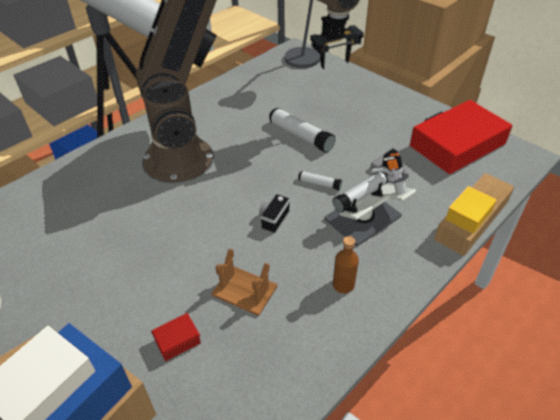

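View pics/top0.png

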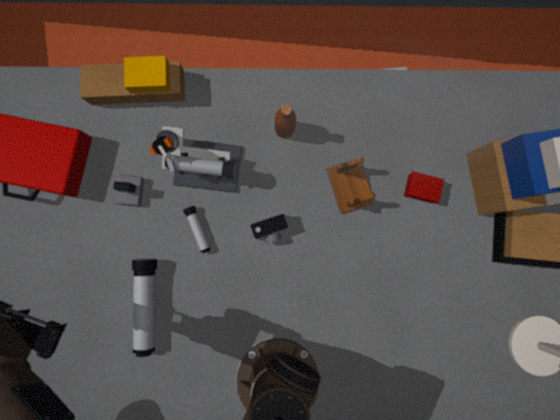

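View pics/wrist0.png

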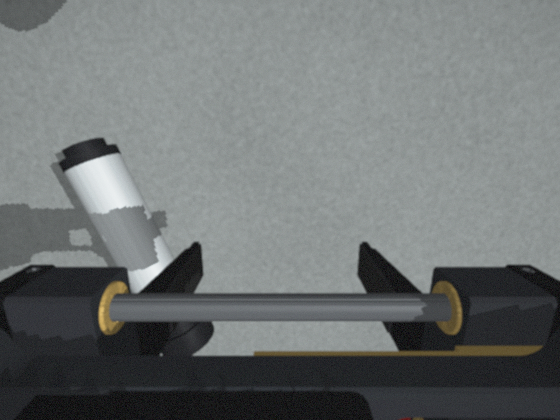

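The scene view shows the stand with its tube at (360,195) and the orange-tabbed knob at (392,162). The rest is at (247,288), bottle (346,268), tin (176,336), camera (275,211), and the handset is behind the stand. In the top view, three things look like the tube: a large one at (145,305), a small loose one at (197,230), and one on the stand at (200,167). The one on the stand is the middle-sized one, and it has the keeper over it.

```bash
cat > m.py <<'E'
from h import *
C={n:cal(n) for n in("scene","top")}
for n in C: shot(n,n+"1.png")
for q in ["knob_grip","keeper_tip","saddle","tube_mid","rest_mid","rest","mount","bottle","tin","camera","handset"]:
    out={}
    for n in C:
        out[n]=[(np.round(r["pixel"],1).tolist(),round(r["conf"],2)) for r in env.place_of(q,n)[:3]]
    print(q,out)
    best=[None]
    try:
        cands=[]
        for a in out["scene"]:
            for b in out["top"]:
                p,e=tri([ray("scene",a[0],C["scene"]),ray("top",b[0],C["top"])])
                cands.append((max(e),p.round(1).tolist()))
        print("   ",[ (round(e,1),p) for e,p in sorted(cands)[:2]])
    except Exception as ex: print(ex)
E
python3 m.py
python3 - <<'E'
from h import *
shot("top","topc.png",4,(100,110,260,240)); shot("scene","scenec.png",4,(300,130,440,260))
E
```

```text
knob_grip {'scene': [([392.5, 158.5], 0.85)], 'top': [([161.7, 143.2], 0.91), ([201.7, 168.3], 0.44)]}
    [(np.float64(1.5), [675.5, 310.1, 200.4]), (np.float64(57.5), [650.6, 240.0, 215.6])]
keeper_tip {'scene': [([372.3, 167.2], 0.74)], 'top': [([175.2, 172.0], 0.79)]}
    [(np.float64(5.9), [614.0, 293.3, 138.0])]
saddle {'scene': [([359.7, 194.3], 0.83)], 'top': [([202.6, 164.9], 0.77)]}
    [(np.float64(1.7), [638.1, 219.2, 92.3])]
tube_mid {'scene': [([318.4, 180.1], 0.75), ([296.4, 128.4], 0.74), ([360.9, 189.4], 0.64)], 'top': [([142.3, 306.5], 0.91), ([199.1, 230.9], 0.83), ([198.0, 164.5], 0.6)]}
    [(np.float64(2.2), [449.6, 242.8, 16.4]), (np.float64(3.3), [635.5, 229.0, 105.0])]
rest_mid {'scene': [([239.5, 263.5], 0.6)], 'top': [([356.5, 182.0], 0.97)]}
    [(np.float64(1.1), [584.7, -228.5, 115.3])]
rest {'scene': [([242.1, 290.8], 0.76), ([371.7, 169.5], 0.59)], 'top': [([346.8, 188.1], 0.86), ([354.9, 182.9], 0.32)]}
    [(np.float64(0.7), [597.8, -242.2, 19.5]), (np.float64(3.4), [583.0, -225.4, -11.7])]
mount {'scene': [([362.7, 216.0], 0.94)], 'top': [([285.3, 128.8], 0.29)]}
    [(np.float64(40.9), [742.2, 8.4, 223.3])]
bottle {'scene': [([347.4, 284.6], 0.65)], 'top': [([284.6, 128.9], 0.92), ([356.2, 180.4], 0.42)]}
    [(np.float64(7.1), [780.8, -18.6, -1.6]), (np.float64(139.7), [709.4, -153.5, 96.6])]
tin {'scene': [([177.5, 340.8], 0.97)], 'top': [([418.5, 187.7], 0.62), ([357.7, 183.3], 0.28)]}
    [(np.float64(3.0), [583.3, -452.9, -0.9]), (np.float64(88.1), [569.6, -355.0, -112.1])]
camera {'scene': [([280.5, 217.9], 0.93)], 'top': [([267.4, 225.5], 0.92)]}
    [(np.float64(5.5), [468.7, 35.3, 4.1])]
handset {'scene': [([240.3, 290.2], 0.6), ([384.5, 168.2], 0.55)], 'top': [([132.2, 192.1], 0.78), ([271.0, 227.7], 0.42)]}
    [(np.float64(1.2), [570.2, 453.0, 8.6]), (np.float64(68.1), [431.8, -33.9, -328.4])]
```

View pics/topc.png

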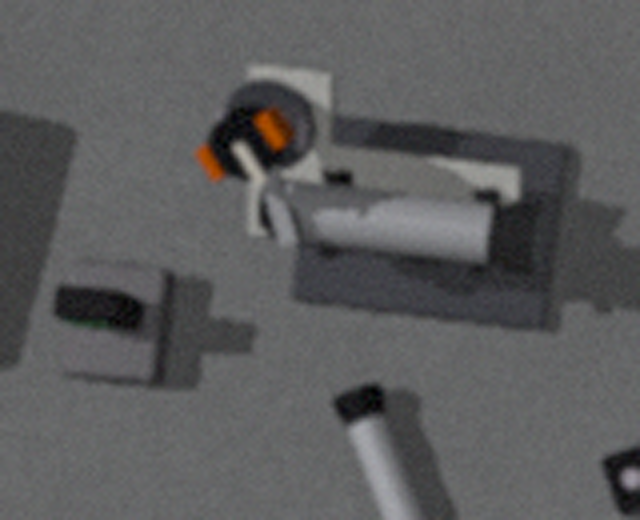

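View pics/scenec.png

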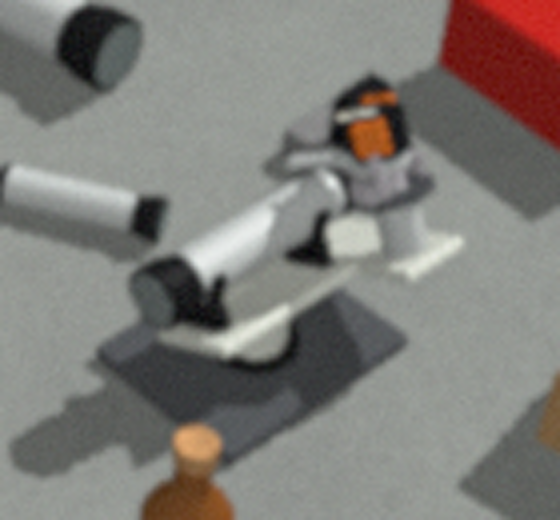

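>>> drive_tool([
  {"dz": 35, "dy": -20, "yaw": 6.5},
  {"dx": 15, "dz": 35, "dy": -15, "yaw": 6.5},
  {"dx": 20, "dz": 30, "dy": -15, "yaw": 6.5},
  {"dx": 30, "dz": 20, "dy": -20, "yaw": 6.5},
  {"dx": 35, "dy": -20, "yaw": 6.5},
], grip=0.9)

```text
invalid input
```

>>> drive_tool([
  {"dx": 35, "dy": -20, "yaw": 6.5},
  {"dx": 35, "dy": -20, "yaw": 6.5},
  {"dx": 35, "dy": -20},
  {"dx": 35, "dy": -20},
  {"dx": 35, "dy": -20},
])

```text
invalid input
```

>>> drive_tool([
  {"dx": 35, "dy": -20},
  {"dx": 35, "dy": -20},
  {"dx": 35, "dy": -20},
  {"dx": 30, "dy": -20},
  {"dx": 20, "dy": -20},
])

```text
invalid input
```

>>> drive_tool([
  {"dx": 0, "dy": -20, "dz": 35, "yaw": 6.5},
  {"dx": 15, "dy": -15, "dz": 35, "yaw": 6.5},
  {"dx": 20, "dy": -15, "dz": 30, "yaw": 6.5},
  {"dx": 30, "dy": -20, "dz": 20, "yaw": 6.5},
  {"dx": 35, "dy": -20, "dz": 0, "yaw": 6.5},
], grip=0.9)

```text
t: 1.87
eef_pos: [319.5, 495.7, 339.7]
tcp_rot: [3.137, 0.006, -2.925]
ft_force: [0.5, 0.2, -0.6]
opening: 0.903
```

>>> drive_tool([
  {"dx": 35, "dy": -20, "dz": 0, "yaw": 6.5},
  {"dx": 35, "dy": -20, "dz": 0, "yaw": 6},
  {"dx": 35, "dy": -20, "dz": 0, "yaw": 0},
  {"dx": 35, "dy": -20, "dz": 0, "yaw": 0},
  {"dx": 35, "dy": -20, "dz": 0, "yaw": 0},
])

```text
t: 2.28
eef_pos: [495.4, 394.1, 334.8]
tcp_rot: [3.141, 0.0, -2.714]
ft_force: [0.1, 0.0, 0.5]
opening: 0.898
```

>>> drive_tool([
  {"dx": 35, "dy": -20, "dz": 0, "yaw": 0},
  {"dx": 35, "dy": -20, "dz": 0, "yaw": 0},
  {"dx": 35, "dy": -20, "dz": 0, "yaw": 0},
  {"dx": 30, "dy": -20, "dz": 0, "yaw": 0},
  {"dx": 20, "dy": -20, "dz": 0, "yaw": 0},
])

```text
t: 2.7
eef_pos: [651.2, 293.8, 333.8]
tcp_rot: [3.142, -0.001, -2.715]
ft_force: [0.4, 0.1, 0.6]
opening: 0.901
```

```bash
cat > w.py <<'E'
import sys
from h import *
s=env.state();print(s["eef_pos"].round(1),s["tcp_rot"].round(3),s["t"])
c=cal("wrist"); shot("wrist",sys.argv[1])
np.savez("c_"+sys.argv[1]+".npz",*c)
for q in sys.argv[2:]:
    print(q,[(np.round(r["pixel"],1).tolist(),round(r["conf"],2)) for r in env.place_of(q,"wrist")[:3]])
E
python3 w.py w1.png knob_grip keeper_tip saddle tube_mid
```

```text
[651.2 293.8 333.8] [ 3.142e+00 -1.000e-03 -2.715e+00] 2.7
knob_grip [([293.8, 229.1], 0.69), ([240.0, 159.2], 0.58)]
keeper_tip [([294.7, 171.1], 0.94)]
saddle []
tube_mid [([236.7, 154.8], 0.96), ([310.5, 37.2], 0.92), ([290.7, 229.2], 0.34)]
```

View pics/w1.png

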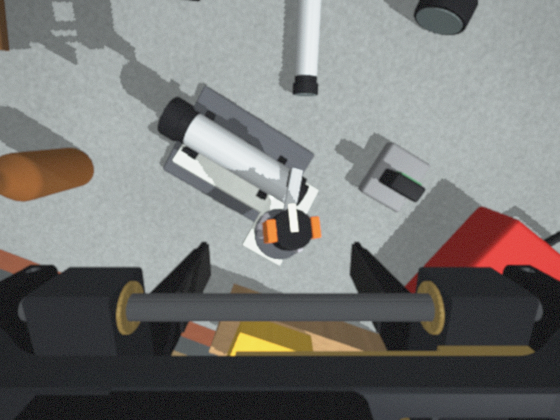

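```bash
cat > f.py <<'E'
from h import *
from scipy.optimize import least_squares
d=np.load("c_w1.png.npz"); W=(d["arr_0"],d["arr_1"],d["arr_2"])
C={"scene":cal("scene"),"top":cal("top"),"w1":W}
obs={"knob":{"scene":(392.5,158.5),"top":(161.7,143.2),"w1":(293.8,229.1)},
"keeper":{"scene":(372.3,167.2),"top":(175.2,172.0),"w1":(294.7,171.1)},
"tube":{"scene":(360.9,189.4),"top":(198,164.5),"w1":(236.7,154.8)},
"saddle":{"scene":(359.7,194.3),"top":(202.6,164.9)}}
for k,o in obs.items():
    p,e=tri([ray(n,px,C[n]) for n,px in o.items()]); print(k,p.round(1),np.round(e,1))
def pr(n,P):
    K,r,t=C[n]; return cv2.projectPoints(np.atleast_2d(P),r,t,K,None)[0].reshape(-1,2)
u=np.array([.883,0,.469]);v=np.array([0,1,0]);nn=np.array([-.469,0,.883])
def Rz(a): return np.array([[np.cos(a),-np.sin(a),0],[np.sin(a),np.cos(a),0],[0,0,1]])
def pts(x):
    s=x[:3];R=Rz(x[3]);g=lambda a,b,c:s+R@(a*u+b*v+c*nn)
    th=x[4]; # keeper direction in plane, angle from u toward v
    kn=g(62,98,59); ke=g(62+80*np.cos(th),98+80*np.sin(th),35); tu=g(0,x[5],0)
    return {"knob":kn,"keeper":ke,"tube":tu,"saddle":s}
def res(x):
    P=pts(x);r=[]
    for k,o in obs.items():
        for n,px in o.items(): r+=list((pr(n,P[k])[0]-px)*(1 if n!="w1" else .6))
    r.append(x[5]/3); return r
x0=[650,219,119,-.12,np.pi-.4+.8,0]
x=least_squares(res,x0,loss="soft_l1",f_scale=2).x
if __name__=="__main__":
    print(x.round(3)); print({k:p.round(1) for k,p in pts(x).items()}); print(np.round(res(x),1))
E
python3 f.py
```

```text
knob [673.1 315.6 195. ] [1.9 5.6 5.1]
keeper [615.6 296.1 136.6] [3.5 8.5 5.2]
tube [635.2 227.5 106.5] [2.5 4.3 1.9]
saddle [638.1 219.2  92.3] [1.7 1.7]
[ 6.35686e+02  2.22551e+02  1.07439e+02 -1.09000e-01  3.46000e+00
  3.18300e+00]
{'knob': array([673.3, 317. , 188.6]), 'keeper': array([615. , 298.2, 131.8]), 'tube': array([636. , 225.7, 107.4]), 'saddle': array([635.7, 222.6, 107.4])}
[ 0.7  1.5 -1.   2.3 -2.3 -0.1 -0.9  1.4 -2.8 -1.4 -0.  -2.5  0.6 -0.2
  1.8  0.5 -0.4  0.8  1.1 -4.7 -1.7  0.2  1.1]
```

>>> drive_tool([
  {"dx": 11, "dy": 11, "dz": -20, "yaw": 0},
  {"dx": 11, "dy": 11, "dz": -25, "yaw": 0},
  {"dx": 0, "dy": 0, "dz": -20, "yaw": 0},
  {"dx": 0, "dy": 0, "dz": 0, "yaw": 0},
])

```text
t: 3.28
eef_pos: [668.7, 318.8, 265.2]
tcp_rot: [3.141, -0.007, -2.712]
ft_force: [0.4, 0.0, -0.5]
opening: 0.896
```

```bash
python3 w.py w2.png knob_grip keeper_tip tube_mid
python3 - <<'E'
import cv2
a=cv2.imread("pics/w1.png");cv2.imwrite("pics/w1c.png",cv2.resize(a[80:270,140:340],None,fx=3.5,fy=3,interpolation=2) if 0 else cv2.resize(a[80:270,140:340],None,fx=3,fy=3,interpolation=2))
a=cv2.imread("pics/w2.png");cv2.imwrite("pics/w2c.png",cv2.resize(a[60:300,120:400],None,fx=2.5,fy=2.5,interpolation=2))
E
```

```text
[668.7 318.8 265.2] [ 3.141 -0.007 -2.712] 3.2833
knob_grip [([275.4, 224.6], 0.75), ([397.2, 167.5], 0.55), ([213.5, 135.5], 0.15)]
keeper_tip [([283.2, 148.5], 0.77)]
tube_mid [([302.4, 0.0], 0.9), ([214.0, 136.1], 0.69)]
```

View pics/w2c.png

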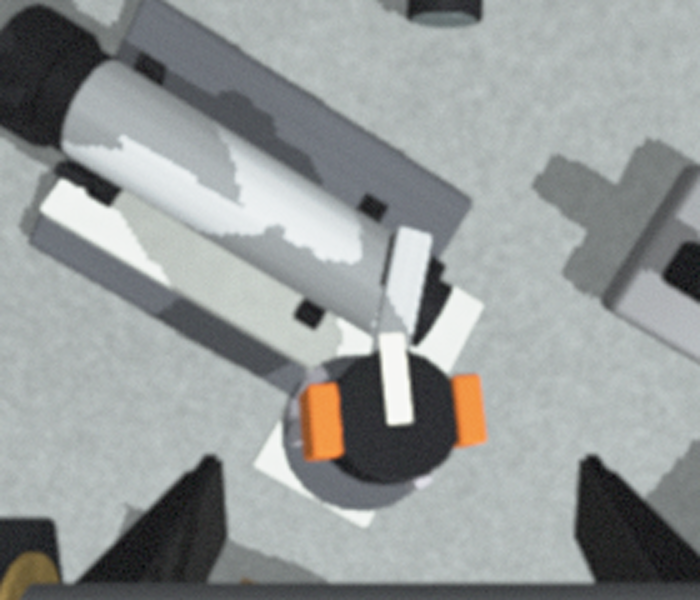

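View pics/w1c.png

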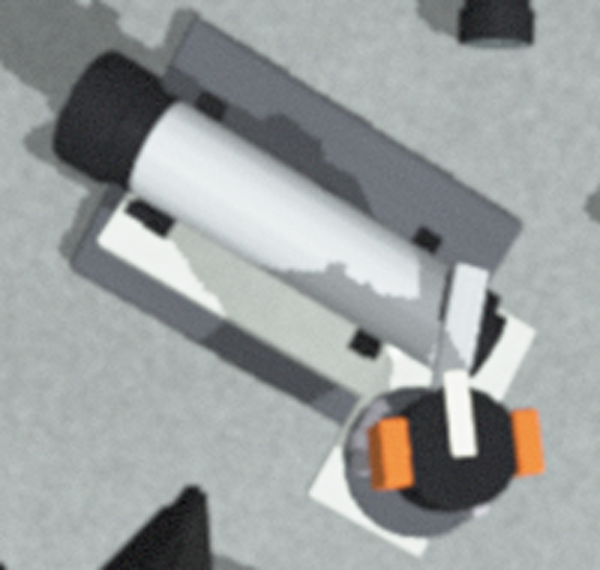

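```bash
cat > f2.py <<'E'
from h import *
from scipy.optimize import least_squares
C={"scene":cal("scene"),"top":cal("top")}
for w in("w1","w2"):
    d=np.load(f"c_{w}.png.npz"); C[w]=(d["arr_0"],d["arr_1"],d["arr_2"])
obs={"knob":{"scene":(392.5,158.5),"top":(161.7,143.2),"w1":(293.8,229.1),"w2":(275.4,224.6)},
"keeper":{"scene":(372.3,167.2),"top":(175.2,172.0),"w1":(298,168.7),"w2":(286.8,152.4)},
"tube":{"scene":(360.9,189.4),"top":(198,164.5),"w1":(236.7,154.8),"w2":(214,136.1)},
"cap":{"w1":(294,230.7),"w2":(277.2,227.2)},
"tl":{"w1":(263.3,231.7),"w2":(241.2,229.2)},"tr":{"w1":(321,227),"w2":(314.4,223.6)},
"saddle":{"scene":(359.7,194.3),"top":(202.6,164.9)}}
def pr(n,P):
    K,r,t=C[n]; return cv2.projectPoints(np.atleast_2d(P),r,t,K,None)[0].reshape(-1,2)
u=np.array([.883,0,.469]);v=np.array([0,1,0]);nn=np.array([-.469,0,.883])
def Rz(a): return np.array([[np.cos(a),-np.sin(a),0],[np.sin(a),np.cos(a),0],[0,0,1]])
def pts(x):
    s=x[:3];R=Rz(x[3]);g=lambda a,b,c:s+R@(a*u+b*v+c*nn)
    th=x[4]; c,q=np.cos(th),np.sin(th)
    return {"knob":g(62,98,59),"cap":g(62,98,69),"keeper":g(62+80*c,98+80*q,35),"tube":g(0,x[5],0),"saddle":s,
     "tl":g(62-q*30*(1),98+30*c,69) ,"tr":g(62+q*30,98-30*c,69)}
def res(x,full=False):
    P=pts(x);r=[]; 
    for k,o in obs.items():
        for n,px in o.items():
            w={"w1":.8,"w2":.8}.get(n,1)*(1.0)
            e=(pr(n,P[k])[0]-px)
            if full: print(k,n,e.round(1))
            r+=list(e*w)
    r.append(x[5]/3); return r
x0=[636,222,110,-.11,3.46,0]
x=least_squares(res,x0,loss="soft_l1",f_scale=1.5).x
if __name__=="__main__":
    print(x.round(3)); print({k:p.round(1) for k,p in pts(x).items()}); res(x,True)
E
python3 f2.py
```

```text
[ 6.34775e+02  2.24636e+02  1.08114e+02 -1.23000e-01  3.48400e+00
  2.23000e+00]
{'knob': array([673.7, 318.6, 189.3]), 'cap': array([669. , 319.1, 198.1]), 'keeper': array([615.5, 298.7, 132.8]), 'tube': array([635. , 226.9, 108.1]), 'saddle': array([634.8, 224.6, 108.1]), 'tl': array([674.4, 290. , 202.8]), 'tr': array([663.6, 348.3, 193.4])}
knob scene [1.1 1.1]
knob top [-1.6  2.1]
knob w1 [-2.6  0.9]
knob w2 [0.7 2.8]
keeper scene [-0.6  1.2]
keeper top [-3.  -1.7]
keeper w1 [-3.1 -1.2]
keeper w2 [-4.  -2.3]
tube scene [ 0.6 -0.7]
tube top [1.4 0.8]
tube w1 [0.3 1. ]
tube w2 [-1.6  0.7]
cap w1 [-0.2 -1.6]
cap w2 [ 1.8 -1.1]
tl w1 [ 3.2 -7.6]
tl w2 [ 1.9 -9.9]
tr w1 [-1.  7.]
tr w2 [-1.3  8.9]
saddle scene [ 1.3 -5.3]
saddle top [-2.4  0.5]
```

```bash
python3 - <<'E'
s=open('f2.py').read()
s=s.replace('"tl":g(62-q*30*(1),98+30*c,69) ,"tr":g(62+q*30,98-30*c,69)','"tl":g(62+30*np.cos(x[6]),98+30*np.sin(x[6]),69) ,"tr":g(62-30*np.cos(x[6]),98-30*np.sin(x[6]),69)')
s=s.replace("3.46,0]","3.46,0,5.0]")
open('f2.py','w').write(s)
E
python3 f2.py; python3 -c "
from h import *
import math
"
```

```text
[ 6.34329e+02  2.24270e+02  1.08524e+02 -1.29000e-01  3.43100e+00
  2.68300e+00  5.31800e+00]
{'knob': array([673.8, 318. , 189.7]), 'cap': array([669.1, 318.6, 198.5]), 'keeper': array([614.9, 302.6, 132.5]), 'tube': array([634.7, 226.9, 108.5]), 'saddle': array([634.3, 224.3, 108.5]), 'tl': array([680.9, 292.2, 206.5]), 'tr': array([657.4, 345. , 190.5])}
knob scene [1.1 1.1]
knob top [-1.5  2. ]
knob w1 [-3.1  0.9]
knob w2 [0.  2.8]
keeper scene [-0.   0.5]
keeper top [-4.4 -1.4]
keeper w1 [-0.  -0.4]
keeper w2 [-0.1 -1.2]
tube scene [ 0.6 -0.9]
tube top [1.3 0.9]
tube w1 [0.4 0.8]
tube w2 [-1.5  0.4]
cap w1 [-0.7 -1.6]
cap w2 [ 1.1 -1.1]
tl w1 [ 2.5 -0.3]
tl w2 [ 0.7 -0.4]
tr w1 [-1.5 -0.1]
tr w2 [-1.9 -0.1]
saddle scene [ 1.1 -5.4]
saddle top [-2.3  0.6]
```

>>> drive_tool([
  {"dx": 2.5, "dy": -0.5, "dz": -20, "yaw": 3},
  {"dx": 2.5, "dy": 0, "dz": -20, "yaw": 0},
  {"dx": 0, "dy": 0, "dz": -20, "yaw": 0},
  {"dx": 0, "dy": 0, "dz": -15, "yaw": 0},
  {"dx": 0, "dy": 0, "dz": 0, "yaw": 0},
])

```text
t: 3.9
eef_pos: [675.1, 316.7, 193.2]
tcp_rot: [3.141, -0.002, -2.662]
ft_force: [0.1, -0.1, -0.0]
opening: 0.899
```

```bash
python3 w.py w3.png knob_grip
```

```text
[675.1 316.7 193.2] [ 3.141e+00 -2.000e-03 -2.662e+00] 3.9
knob_grip [([284.2, 251.5], 0.97)]
```

View pics/w3.png

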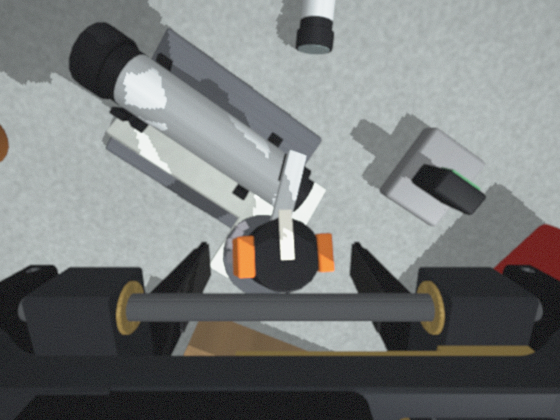

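```bash
python3 - <<'E'
from h import *
C={}
for w in("w1","w2","w3"):
    d=np.load(f"c_{w}.png.npz"); C[w]=(d["arr_0"],d["arr_1"],d["arr_2"])
K,r,t=C["w3"]
for P in([675.1,316.7,193.2],[673.8,318,189.7],[669.1,318.6,198.5]): print(cv2.projectPoints(np.array([P]),r,t,K,None)[0].ravel())
C["scene"]=cal("scene");C["top"]=cal("top")
o={"scene":(392.5,158.5),"top":(161.7,143.2),"w1":(293.8,229.1),"w2":(275.4,224.6),"w3":(284.2,251.5)}
print(tri([ray(n,p,C[n]) for n,p in o.items()]))
print(tri([ray(n,p,C[n]) for n,p in o.items() if n[0]=='w']))
c={"w1":(294,230.7),"w2":(277.2,227.2),"w3":(285.5,256)}
print("cap",tri([ray(n,p,C[n]) for n,p in c.items()]))
print(atz("w3",(285.5,256),198,C["w3"]), atz("w3",(284.2,251.5),189,C["w3"]))
E
python3 -c "
import cv2
a=cv2.imread('pics/w3.png');cv2.imwrite('pics/w3c.png',cv2.resize(a[140:310,180:380],None,fx=3.5,fy=3.5,interpolation=2))"
```

```text
[278.47197798 259.10620133]
[281.32506234 255.93217373]
[286.01584433 255.86013775]
(array([671.88406615, 316.73760581, 192.96260439]), [np.float64(1.4266013031520843), np.float64(7.359725732428182), np.float64(3.5994769098212567), np.float64(1.2401713848185532), np.float64(2.717359467372099)])
(array([668.82262792, 317.36124927, 197.0267753 ]), [np.float64(1.9628414223117694), np.float64(1.4159469057513747), np.float64(1.2181374983657711)])
cap (array([671.02823765, 319.38254236, 195.51436251]), [np.float64(1.1792891213585992), np.float64(0.875666185743697), np.float64(0.6209348411915139)])
[669.50740946 318.48282225 198.        ] [670.62326173 318.35317817 189.        ]
```

View pics/w3c.png

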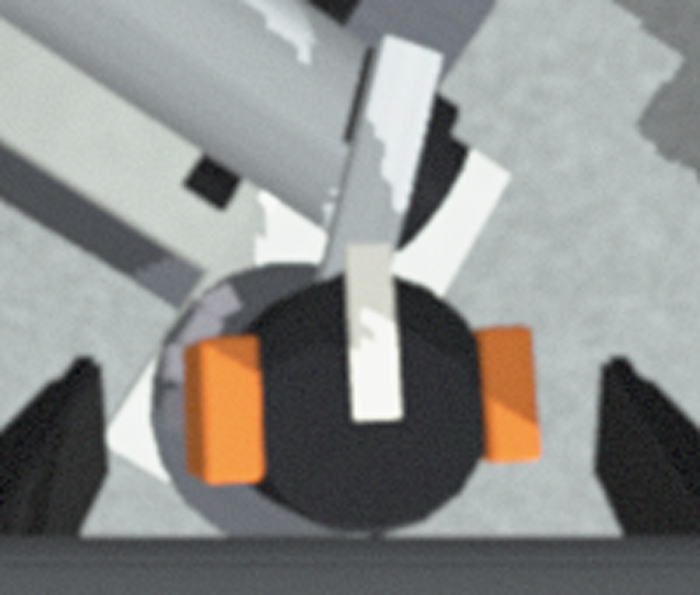

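>>> drive_tool([
  {"dx": -1.5, "dy": 1, "dz": -9, "yaw": 1},
  {"dx": 0, "dy": 0, "dz": -9, "yaw": 0},
  {"dx": 0, "dy": 0, "dz": 0, "yaw": 0},
])

```text
t: 4.25
eef_pos: [673.8, 317.9, 175.3]
tcp_rot: [3.141, -0.002, -2.644]
ft_force: [-0.7, -0.4, -1.0]
opening: 0.898
```

>>> drive_tool([
  {"dx": 0, "dy": 0, "dz": 0, "yaw": 0},
  {"dx": 0, "dy": 0, "dz": 0, "yaw": 0},
  {"dx": 0, "dy": 0, "dz": 0, "yaw": 0},
  {"dx": 0, "dy": 0, "dz": 0, "yaw": 0},
  {"dx": 0, "dy": 0, "dz": 0, "yaw": 0},
], grip=0.4)

```text
t: 4.67
eef_pos: [674.6, 317.9, 177.1]
tcp_rot: [-3.142, 0.001, -2.644]
ft_force: [-0.5, -0.1, 2.2]
opening: 0.604
```

```bash
python3 w.py w4.png ; python3 -c "
import cv2
a=cv2.imread('pics/w4.png');cv2.imwrite('pics/w4c.png',cv2.resize(a[140:310,180:380],None,fx=3.5,fy=3.5,interpolation=2))
from cell import env
s=env.state();print(s['ft_force'],s['moment'],s['opening'])"
```

```text
[674.6 317.9 177.1] [-3.142e+00  1.000e-03 -2.644e+00] 4.6667
[-1.07310461 -1.44796376  3.85520003] [-0.05185632  0.1442129   0.02466923] 0.5652194347793522
```

View pics/w4c.png

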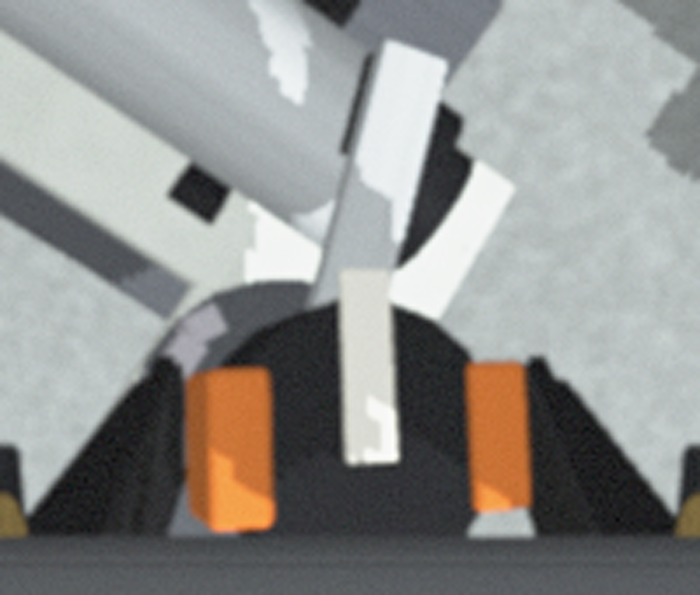

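>>> drive_tool([
  {"dx": 0, "dy": 0, "dz": 0, "yaw": 0},
  {"dx": 0, "dy": 0, "dz": 0, "yaw": 0},
  {"dx": 0, "dy": 0, "dz": 0, "yaw": 0},
  {"dx": 0, "dy": 0, "dz": 0, "yaw": 0},
])

```text
t: 5.05
eef_pos: [674.7, 317.5, 177.3]
tcp_rot: [-3.141, 0.001, -2.644]
ft_force: [0.6, -6.0, 5.3]
opening: 0.532
```

```bash
python3 w.py w5.png ; python3 -c "
import cv2
a=cv2.imread('pics/w5.png');cv2.imwrite('pics/w5c.png',cv2.resize(a[140:310,180:380],None,fx=3.5,fy=3.5,interpolation=2))
from cell import env
s=env.state();print(s['ft_force'],s['moment'],s['opening'])"
```

```text
[674.7 317.5 177.3] [-3.141e+00  1.000e-03 -2.644e+00] 5.05
[ 0.59917145 -6.20015913  4.52100146] [-0.747617    0.0066728  -0.02894615] 0.5358879797501163
```

View pics/w5c.png

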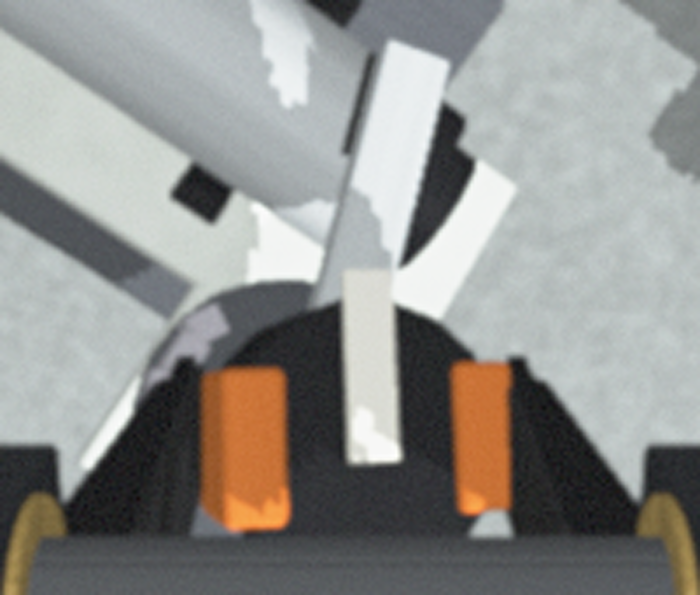

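>>> drive_tool([
  {"dx": 0, "dy": -0.5, "dz": 0, "yaw": -4},
  {"dx": 0, "dy": 0, "dz": 0, "yaw": -4},
  {"dx": 0, "dy": 0, "dz": 0, "yaw": -4},
  {"dx": 0, "dy": 0, "dz": 0, "yaw": -4},
])

```text
t: 5.43
eef_pos: [674.4, 317.8, 177.6]
tcp_rot: [3.141, 0.001, -2.927]
ft_force: [-0.3, -2.8, 4.7]
opening: 0.51
```

```bash
python3 w.py w6.png ; python3 -c "
import cv2
a=cv2.imread('pics/w6.png');cv2.imwrite('pics/w6c.png',cv2.resize(a[100:310,160:400],None,fx=3,fy=3,interpolation=2))
from cell import env
s=env.state();print(s['ft_force'],s['moment'],s['opening'])"
```

```text
[674.4 317.8 177.6] [ 3.141e+00  1.000e-03 -2.927e+00] 5.4333
[-1.63932207 -2.5524991   7.65203469] [-0.33229057  0.28365866  0.00689799] 0.507894061640612
```

View pics/w6c.png

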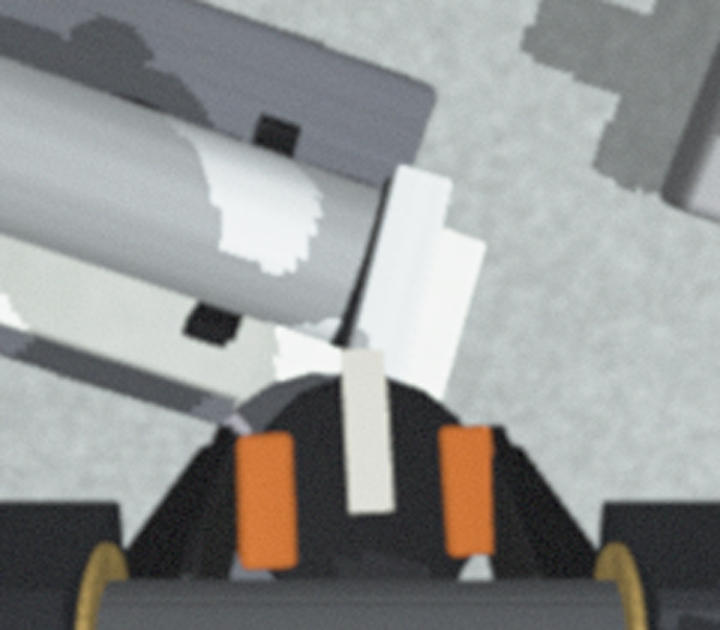

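The keeper is turning with the tool and has already left the tube's crown, so I'll carry on.

>>> drive_tool([
  {"dx": 0, "dy": 0, "dz": 0, "yaw": -5},
  {"dx": 0, "dy": 0, "dz": 0, "yaw": -5},
  {"dx": 0, "dy": 0, "dz": 0, "yaw": -5},
  {"dx": 0, "dy": 0, "dz": 0, "yaw": -5},
  {"dx": 0, "dy": 0, "dz": 0, "yaw": -5},
])

```text
t: 5.9
eef_pos: [674.3, 318.0, 177.0]
tcp_rot: [3.14, 0.0, 2.92]
ft_force: [-0.7, -1.8, 2.2]
opening: 0.488
```

>>> drive_tool([
  {"dx": 0, "dy": 0, "dz": 0, "yaw": -5},
  {"dx": 0, "dy": 0, "dz": 0, "yaw": -5},
  {"dx": 0, "dy": 0, "dz": 0, "yaw": -5},
  {"dx": 0, "dy": 0, "dz": 0, "yaw": -5},
  {"dx": 0, "dy": 0, "dz": 0, "yaw": -5},
])

```text
t: 6.32
eef_pos: [674.3, 318.7, 177.7]
tcp_rot: [3.139, -0.0, 2.484]
ft_force: [-3.9, 0.7, 6.9]
opening: 0.52
```

```bash
python3 w.py w7.png ; python3 -c "
import cv2
a=cv2.imread('pics/w7.png');cv2.imwrite('pics/w7c.png',cv2.resize(a[100:310,160:400],None,fx=3,fy=3,interpolation=2))
from cell import env
s=env.state();print(s['ft_force'],s['moment'],s['opening'])"
```

```text
[674.3 318.7 177.7] [ 3.139 -0.     2.484] 6.3167
[-2.6735552   0.37592474  6.64952513] [0.70929242 0.16409572 0.3488419 ] 0.5197925215044874
```

View pics/w7c.png

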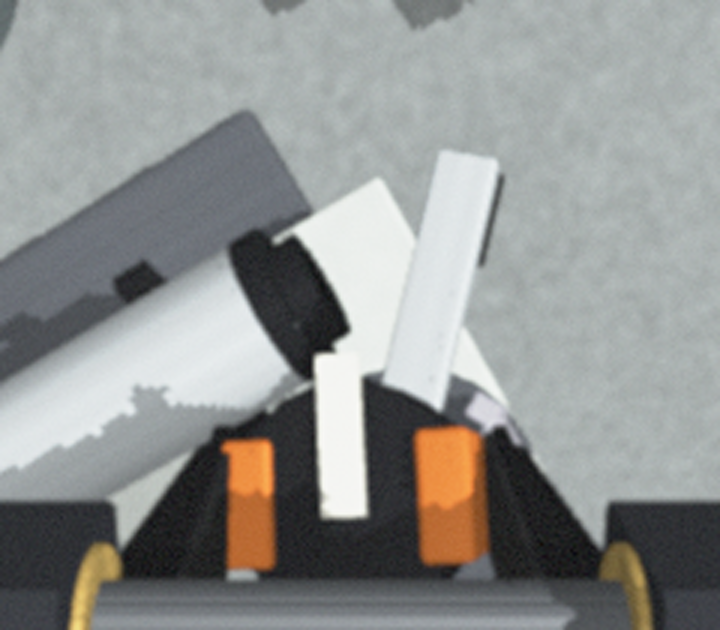

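>>> drive_tool([
  {"dx": 0, "dy": 0, "dz": 0, "yaw": -4},
  {"dx": 0, "dy": 0, "dz": 0, "yaw": -4},
  {"dx": 0, "dy": 0, "dz": 0, "yaw": 0},
])

```text
t: 6.62
eef_pos: [674.3, 318.9, 178.4]
tcp_rot: [3.138, -0.0, 2.344]
ft_force: [-4.8, 1.3, 10.4]
opening: 0.527
```

```bash
cat > knob.py <<'E'
import sys
from h import *
from f2 import x as X,u,v,nn,Rz
c=np.load(f"c_{sys.argv[1]}.npz"); c=(c["arr_0"],c["arr_1"],c["arr_2"])
R=Rz(X[3]);s=X[:3]
a=cv2.imread("pics/"+sys.argv[1])
for ang in (1.0,1.1,1.2):
    th=X[4]-ang
    P=[s+R@((62+r*np.cos(th))*u+(98+r*np.sin(th))*v+35*nn) for r in(25,80)]
    p=cv2.projectPoints(np.array(P),c[1],c[2],c[0],None)[0].reshape(-1,2); print(ang,p.round(1).tolist())
    cv2.line(a,*[tuple(int(q) for q in z) for z in p],(0,int(255*(ang==1.1)),255),1)
cv2.imwrite("pics/k_"+sys.argv[1],cv2.resize(a[100:310,160:400],None,fx=3,fy=3,interpolation=2))
s=env.state();print(s['ft_force'],s['moment'],s['opening'])
E
python3 w.py w8.png; python3 knob.py w8.png
```

```text
[674.3 318.9 178.4] [ 3.138 -0.     2.344] 6.6167
1.0 [[291.5, 229.0], [299.0, 147.5]]
1.1 [[295.2, 229.5], [310.7, 148.1]]
1.2 [[298.8, 230.4], [322.4, 149.9]]
[-4.62487836  1.95475882 10.76837424] [0.75469873 0.21453484 0.32617438] 0.5266193275676901
```

View pics/k_w8.png

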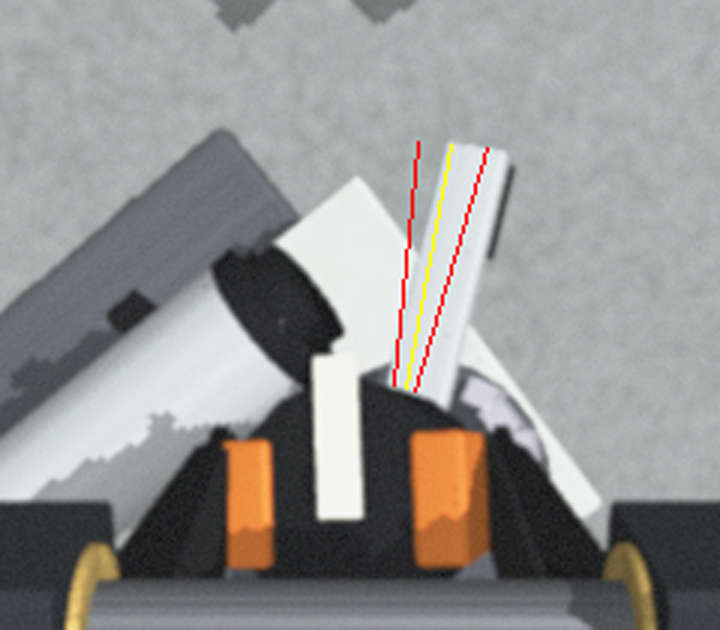

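>>> drive_tool([
  {"dx": 0, "dy": 0, "dz": 0, "yaw": -3},
  {"dx": 0, "dy": 0, "dz": 0, "yaw": -3},
  {"dx": 0, "dy": 0, "dz": 0, "yaw": 0},
])

```text
t: 6.92
eef_pos: [675.1, 318.2, 178.4]
tcp_rot: [3.138, 0.001, 2.242]
ft_force: [1.4, -2.3, 8.7]
opening: 0.539
```

```bash
python3 w.py w9.png; python3 knob.py w9.png
```

```text
[675.1 318.2 178.4] [3.138e+00 1.000e-03 2.242e+00] 6.9167
1.0 [[289.1, 226.5], [288.9, 144.3]]
1.1 [[292.8, 226.6], [300.4, 143.7]]
1.2 [[296.4, 227.1], [312.1, 144.2]]
[ 0.34119807 -0.95225595  9.88370808] [ 0.01087209 -0.46226052  0.75777451] 0.536691694202356
```

View pics/k_w9.png

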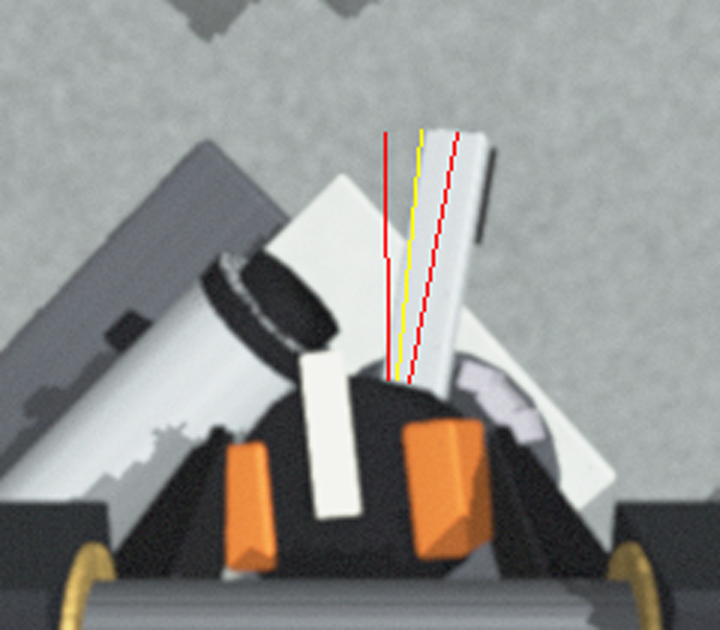

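>>> drive_tool([
  {"dx": 0, "dy": 0, "dz": 0, "yaw": 0},
  {"dx": 0, "dy": 0, "dz": 0, "yaw": 0},
  {"dx": 0, "dy": 0, "dz": 0, "yaw": 0},
  {"dx": 0, "dy": 0, "dz": 0, "yaw": 0},
  {"dx": 0, "dy": 0, "dz": 0, "yaw": 0},
], grip=0.9)

```text
t: 7.38
eef_pos: [674.0, 317.6, 176.1]
tcp_rot: [-3.141, -0.001, 2.243]
ft_force: [0.1, 0.3, -0.4]
opening: 0.83
```

>>> drive_tool([
  {"dx": 0, "dy": 0, "dz": 10, "yaw": 0},
  {"dx": 0, "dy": 0, "dz": 30, "yaw": 0},
  {"dx": 0, "dy": 0, "dz": 35, "yaw": 0},
  {"dx": 0, "dy": 0, "dz": 15, "yaw": 0},
  {"dx": 0, "dy": 0, "dz": 0, "yaw": 0},
])

```text
t: 7.8
eef_pos: [675.3, 317.9, 272.0]
tcp_rot: [3.135, 0.002, 2.243]
ft_force: [0.3, 0.3, 0.8]
opening: 0.898
```

```bash
python3 w.py w10.png; python3 knob.py w10.png
```

```text
[675.3 317.9 272. ] [3.135e+00 2.000e-03 2.243e+00] 7.8
1.0 [[285.6, 195.3], [285.5, 138.9]]
1.1 [[288.1, 195.3], [293.5, 138.4]]
1.2 [[290.6, 195.5], [301.5, 138.7]]
[-0.11782669  0.3297616  -0.09904783] [-0.0358926   0.02538163 -0.04488078] 0.8994493402685401
```

View pics/k_w10.png

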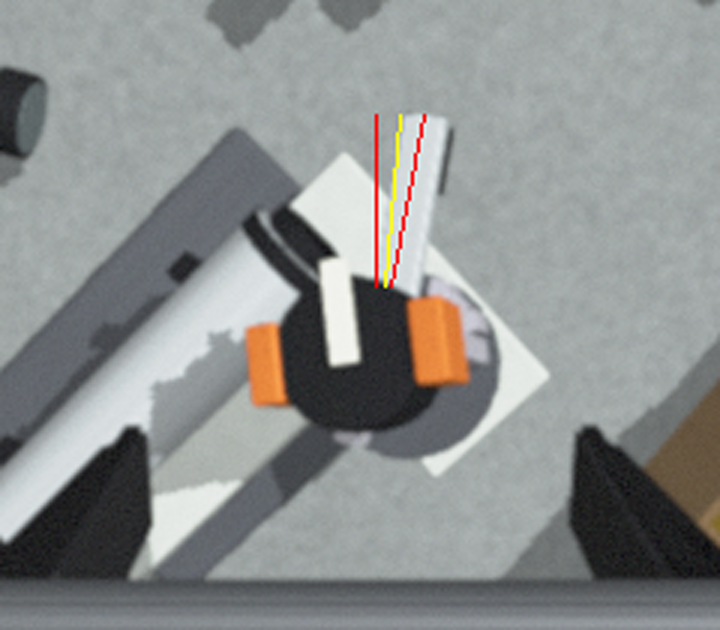

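>>> drive_tool([
  {"dx": 0, "dy": -20, "dz": 20, "yaw": -6.5},
  {"dx": -10, "dy": -20, "dz": 10, "yaw": -6.5},
  {"dx": -10, "dy": -20, "dz": 0, "yaw": -6.5},
  {"dx": -10, "dy": -20, "dz": 0, "yaw": -6.5},
  {"dx": -8, "dy": -12, "dz": 0, "yaw": -6.5},
], grip=0.74)

```text
t: 8.27
eef_pos: [635.2, 223.7, 295.5]
tcp_rot: [-3.139, 0.001, 1.669]
ft_force: [0.1, 0.1, -0.9]
opening: 0.738
```

>>> drive_tool([
  {"dx": 0, "dy": 0, "dz": 0, "yaw": -6.5},
  {"dx": 0, "dy": 0, "dz": 0, "yaw": -6.5},
  {"dx": 0, "dy": 0, "dz": 0, "yaw": 0},
])

```text
t: 8.52
eef_pos: [635.9, 225.1, 295.6]
tcp_rot: [-3.14, 0.001, 1.443]
ft_force: [-0.1, 0.6, 0.1]
opening: 0.742
```

```bash
python3 w.py w11.png tube_mid saddle knob_grip; python3 m.py | grep -A1 -E "knob|tube|rest|keeper|bottle"
```

```text
[635.9 225.1 295.6] [-3.140e+00  1.000e-03  1.443e+00] 8.5167
tube_mid [([158.3, 181.0], 0.73), ([279.7, 188.4], 0.72), ([278.1, 194.7], 0.56)]
saddle []
knob_grip [([311.6, 104.2], 0.55)]
knob_grip {'scene': [([394.9, 159.2], 0.88)], 'top': []}
    []
keeper_tip {'scene': [], 'top': []}
    []
--
tube_mid {'scene': [([297.7, 132.1], 0.75), ([361.4, 191.1], 0.71), ([320.5, 176.9], 0.68)], 'top': [([196.7, 164.8], 0.97)]}
    [(np.float64(4.2), [636.0, 233.9, 95.1]), (np.float64(57.4), [585.1, 173.3, 183.3])]
rest_mid {'scene': [([239.4, 264.9], 0.65)], 'top': [([360.4, 182.2], 0.93), ([202.7, 163.8], 0.75)]}
    [(np.float64(3.1), [586.5, -236.1, 117.8]), (np.float64(213.0), [572.7, 29.6, 24.9])]
rest {'scene': [([239.8, 291.5], 0.93)], 'top': [([346.1, 185.3], 0.63), ([357.7, 183.4], 0.4)]}
    [(np.float64(1.4), [596.2, -249.9, 22.4]), (np.float64(10.5), [587.0, -227.9, -7.8])]
--
bottle {'scene': [], 'top': [([285.8, 131.1], 0.56)]}
    []
```

View pics/w11.png

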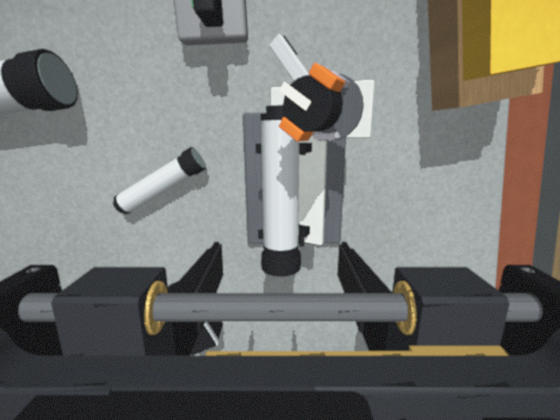

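```bash
python3 -c "
import cv2
a=cv2.imread('pics/w11.png');cv2.imwrite('pics/w11c.png',cv2.resize(a[95:285,200:360],None,fx=4,fy=4,interpolation=2)[:600] if 0 else cv2.resize(a[95:285,200:360],None,fx=3.1,fy=3.1,interpolation=2))"
```

```text
(no output)
```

View pics/w11c.png

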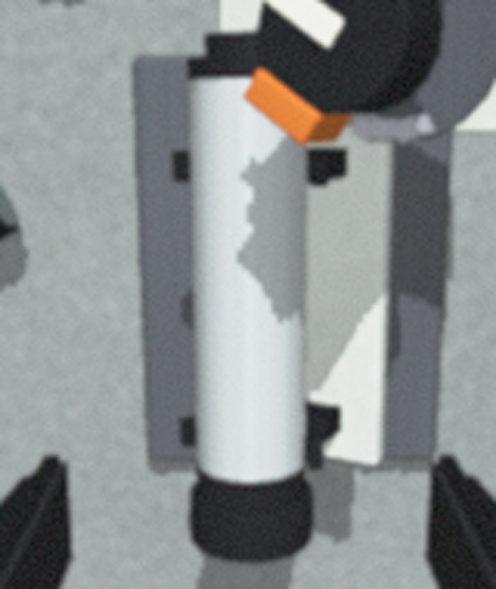

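```bash
python3 - <<'E'
from h import *
d=np.load("c_w11.png.npz"); c=(d["arr_0"],d["arr_1"],d["arr_2"])
a=np.radians(90-7.4); ax=np.array([np.cos(a),np.sin(a)])
for z in(125,130):
    p=atz("wrist",(281,249.2),z,c); print(z,p.round(1),"mid",(p[:2]+78*ax).round(1))
p=atz("wrist",(200+225/3.1,95+36/3.1),108+12,c); print("eye end",p.round(1),"mid",(p[:2]-100*ax).round(1))
for y,e in((160,(191,307)),(460,(199,304)),(320,(195,306))):
    p=atz("wrist",(200+sum(e)/6.2,95+y/3.1),113,c); print(p.round(1))
    l=atz("wrist",(200+e[0]/3.1,95+y/3.1),110,c);r=atz("wrist",(200+e[1]/3.1,95+y/3.1),110,c); print("width",np.linalg.norm(l-r))
print(proj("wrist",[[636,226,108]]))
E
```

```text
125 [628.6 162.7 125. ] mid [638.7 240. ]
130 [628.9 164.7 130. ] mid [638.9 242.1]
eye end [640.3 325.6 120. ] mid [627.5 226.4]
[643.2 282.3 113. ]
width 42.93871457480281
[629.1 165.4 113. ]
width 42.50532119719135
[636.1 222.6 113. ]
width 43.05336039126567
[[279.73653754 194.79584638]]
```

>>> drive_tool([
  {"dx": -0.5, "dy": -5, "dz": -30, "yaw": 0},
  {"dx": -0.5, "dy": -5, "dz": -35, "yaw": 0},
  {"dx": 0, "dy": 0, "dz": -35, "yaw": 0},
  {"dx": 0, "dy": 0, "dz": -30, "yaw": 0},
  {"dx": 0, "dy": 0, "dz": -15, "yaw": 0},
])

```text
t: 10.33
eef_pos: [634.0, 215.0, 147.8]
tcp_rot: [-3.137, 0.002, 1.448]
ft_force: [-0.2, -0.1, -0.1]
opening: 0.74
```

```bash
python3 w.py w12.png tube_mid
```

```text
[634.  215.  147.8] [-3.137e+00  2.000e-03  1.448e+00] 10.3333
tube_mid [([283.3, 218.8], 0.68), ([101.7, 196.0], 0.63)]
```

View pics/w12.png

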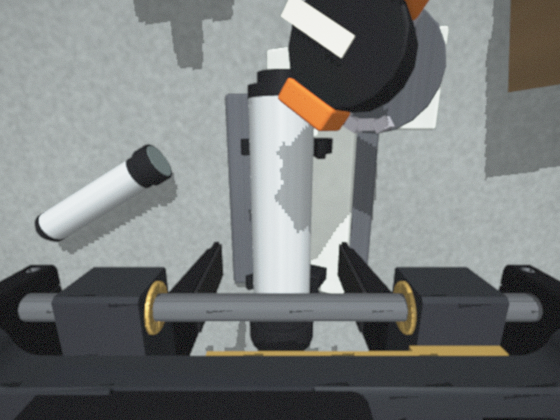

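>>> drive_tool([
  {"dx": 1, "dy": 0, "dz": -15, "yaw": 0},
  {"dx": 0, "dy": 0, "dz": -15, "yaw": 0},
  {"dx": 0, "dy": 0, "dz": -15, "yaw": 0},
  {"dx": 0, "dy": 0, "dz": -10, "yaw": 0},
  {"dx": 0, "dy": 0, "dz": 0, "yaw": 0},
])

```text
t: 10.85
eef_pos: [636.1, 215.4, 95.9]
tcp_rot: [-3.14, 0.001, 1.449]
ft_force: [0.0, 1.0, 0.0]
opening: 0.742
```

```bash
python3 w.py w13.png; python3 -c "
from h import *
shot('scene','s13.png',4,(300,120,440,260))
s=env.state();print(s['ft_force'],s['moment'])"
```

```text
[636.1 215.4  95.9] [-3.140e+00  1.000e-03  1.449e+00] 10.85
[ 0.42509826  0.23999967 -0.09768197] [-0.07752539  0.08912093 -0.02477093]
```

View pics/w13.png

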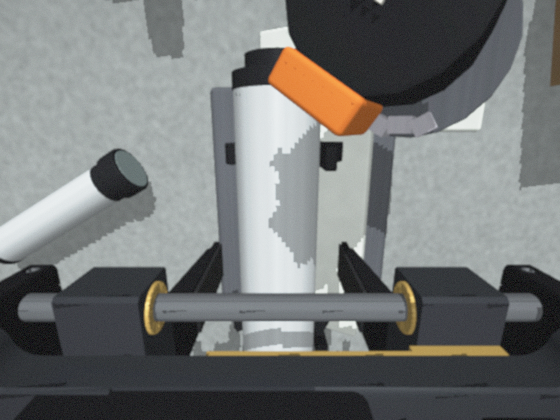

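View pics/s13.png

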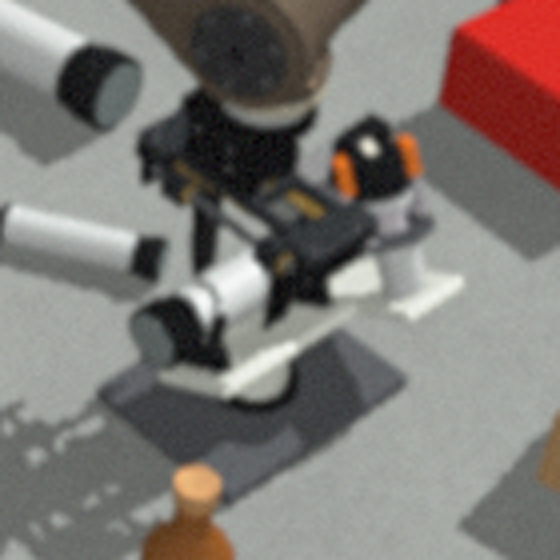

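>>> drive_tool([
  {"dx": -0.5, "dy": 0, "dz": -4, "yaw": 0},
  {"dx": 0, "dy": 0, "dz": 0, "yaw": 0},
])

```text
t: 11.12
eef_pos: [636.0, 215.5, 93.2]
tcp_rot: [3.141, -0.0, 1.449]
ft_force: [0.3, -0.7, -0.7]
opening: 0.737
```

>>> drive_tool([
  {"dx": 0, "dy": 0, "dz": 0, "yaw": 0},
  {"dx": 0, "dy": 0, "dz": 0, "yaw": 0},
  {"dx": 0, "dy": 0, "dz": 0, "yaw": 0},
  {"dx": 0, "dy": 0, "dz": 0, "yaw": 0},
  {"dx": 0, "dy": 0, "dz": 0, "yaw": 0},
], grip=0.2)

```text
t: 11.53
eef_pos: [634.8, 215.5, 92.6]
tcp_rot: [-3.139, 0.0, 1.448]
ft_force: [2.7, 0.1, 4.1]
opening: 0.459
```

>>> drive_tool([
  {"dx": 0, "dy": 0, "dz": 0, "yaw": 0},
  {"dx": 0, "dy": 0, "dz": 0, "yaw": 0},
  {"dx": 0, "dy": 0, "dz": 0, "yaw": 0},
  {"dx": 0, "dy": 0, "dz": 0, "yaw": 0},
])

```text
t: 11.87
eef_pos: [634.8, 215.6, 92.6]
tcp_rot: [-3.139, 0.0, 1.449]
ft_force: [-4.5, 0.3, 4.0]
opening: 0.456
```

>>> drive_tool([
  {"dx": -2, "dy": 0.3, "dz": 4, "yaw": 0},
  {"dx": -4.5, "dy": 0.5, "dz": 9, "yaw": 0},
  {"dx": -7, "dy": 0.5, "dz": 13, "yaw": 0},
  {"dx": -9, "dy": 1, "dz": 16, "yaw": 0},
  {"dx": -9, "dy": 1, "dz": 16, "yaw": 0},
])

```text
t: 12.28
eef_pos: [603.5, 218.7, 152.1]
tcp_rot: [3.141, 0.0, 1.449]
ft_force: [0.6, 0.9, -3.6]
opening: 0.457
```

>>> drive_tool([
  {"dx": -10, "dy": 0, "dz": 20, "yaw": 0},
  {"dx": -13, "dy": 0, "dz": 25, "yaw": 0},
  {"dx": -13, "dy": 0, "dz": 25, "yaw": 0},
  {"dx": -5, "dy": -10, "dz": 30, "yaw": 0},
  {"dx": 0, "dy": -10, "dz": 20, "yaw": 0},
])

```text
t: 12.7
eef_pos: [561.9, 199.0, 274.7]
tcp_rot: [3.139, -0.001, 1.45]
ft_force: [1.3, -0.2, -2.6]
opening: 0.455
```

```bash
python3 w.py w14.png tube_mid; python3 -c "
from h import *
shot('scene','s14.png');shot('top','t14.png')
for n in('scene','top'): print(n,[(r['pixel'],r['conf']) for r in env.place_of('tube_mid',n)])
s=env.state();print(s['ft_force'],s['moment'],s['opening'])"
```

```text
[561.9 199.  274.7] [ 3.139e+00 -1.000e-03  1.450e+00] 12.7
tube_mid [([280.2, 250.0], 0.78), ([198.4, 156.9], 0.57)]
scene [([340.8, 134.4], 0.85), ([318.9, 179.3], 0.85)]
top []
[-0.1760619  -0.07071679 -4.90209241] [-0.094978    0.04935485  0.0255404 ] 0.4574767675475264
```

View pics/w14.png

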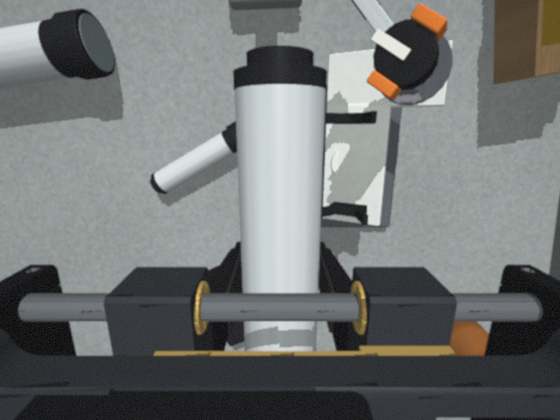

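View pics/s14.png

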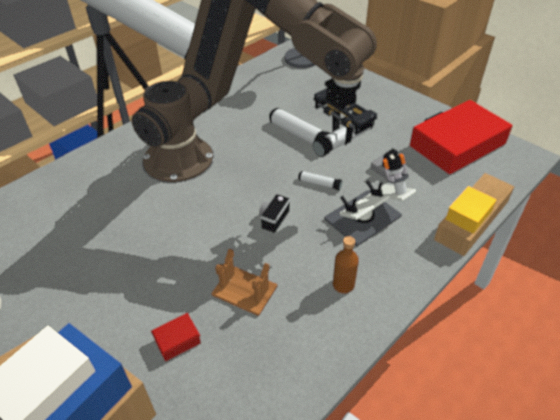

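View pics/t14.png

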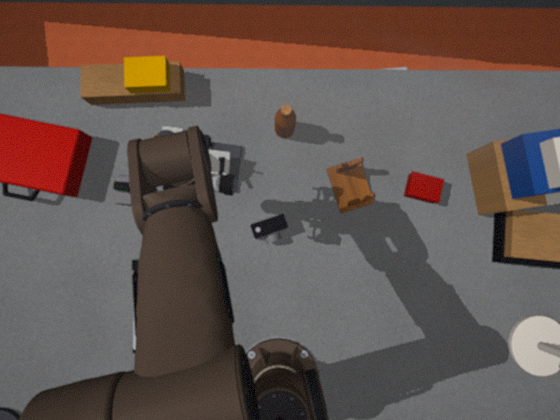

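```bash
python3 - <<'E'
from h import *
d=np.load("c_w14.png.npz"); c=(d["arr_0"],d["arr_1"],d["arr_2"])
tcp=np.array([561.9,199]); yaw=1.45; ax=np.array([np.cos(yaw),np.sin(yaw)])
for h in(8,14,20):
    z=274.7+h
    p=atz("wrist",(280.5,47),z+16,c); L=(p[:2]-tcp)@ax
    # width check at row 150
    w=[np.linalg.norm(atz("wrist",(a,r),z+4,c)-atz("wrist",(b,r),z+4,c)) for a,b,r in((237,326,100),(243,321,220))]
    l=atz("wrist",(280.5,220),z,c); side=(l[:2]-tcp)@np.array([ax[1],-ax[0]]); print(h,"eye end along",L.round(1),"mid",(L-100).round(1),"w",np.round(w,1),"side",round(side,1))
    q=atz("wrist",(281.5,100),z,c); print("  side far",((q[:2]-tcp)@np.array([ax[1],-ax[0]])).round(1))
E
```

```text
8 eye end along 111.8 mid 11.8 w [43.5 42.4] side 0.1
  side far 0.6
14 eye end along 110.4 mid 10.4 w [41.8 40.8] side 0.1
  side far 0.5
20 eye end along 109.0 mid 9.0 w [40.2 39.2] side 0.0
  side far 0.5
```

>>> drive_tool([
  {"dx": 0, "dy": -35, "dz": 15, "yaw": 6.5},
  {"dx": 0, "dy": -35, "dz": 15, "yaw": 6.5},
  {"dx": 0, "dy": -35, "dz": 10, "yaw": 6.5},
  {"dx": 0, "dy": -35, "dz": 10, "yaw": 6.5},
  {"dx": 0, "dy": -35, "dz": 0, "yaw": 6.5},
])

```text
t: 13.42
eef_pos: [563.5, 22.6, 321.0]
tcp_rot: [3.141, 0.0, 2.022]
ft_force: [0.2, -0.1, -3.6]
opening: 0.462
```

>>> drive_tool([
  {"dx": 0, "dy": -35, "dz": 0, "yaw": 6.5},
  {"dx": 0, "dy": -35, "dz": 0, "yaw": 6.5},
  {"dx": 0, "dy": -35, "dz": 0, "yaw": 6.5},
  {"dx": 0, "dy": -20, "dz": 0, "yaw": 6.5},
  {"dx": 0, "dy": 0, "dz": 0, "yaw": 6.5},
])

```text
t: 13.83
eef_pos: [563.2, -104.7, 318.7]
tcp_rot: [-3.14, -0.002, 2.586]
ft_force: [-0.4, 0.4, -3.4]
opening: 0.455
```

```bash
python3 w.py w15.png rest_mid rest; python3 -c "
import cv2
a=cv2.imread('pics/top0.png');cv2.imwrite('pics/tr.png',cv2.resize(a[140:230,300:400],None,fx=6,fy=6,interpolation=2))"
```

```text
[ 563.2 -104.7  318.7] [-3.140e+00 -2.000e-03  2.586e+00] 13.8333
rest_mid [([214.4, 259.8], 0.71), ([280.3, 251.0], 0.18)]
rest [([227.0, 229.1], 0.69)]
```

View pics/w15.png

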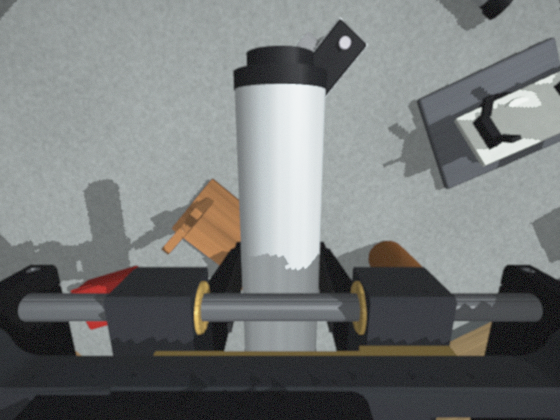

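View pics/tr.png

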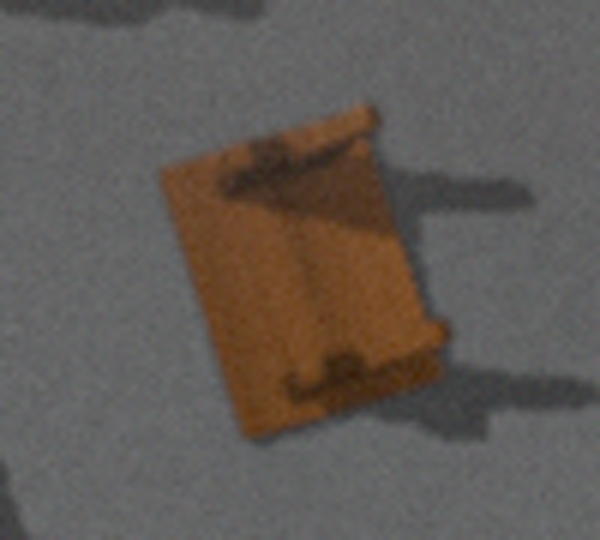

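```bash
python3 - <<'E'
from h import *
c=cal("top")
f=lambda x,y,z: atz("top",(300+x/6,140+y/6),z,c)
TL=f(162,172,14);BL=f(247,437,14);BR=f(440,372,14)
print(TL.round(),BL.round(),BR.round(),np.linalg.norm(TL-BL),np.linalg.norm(BL-BR),"ctr",((TL+BR)/2).round(1),"ang",np.degrees(np.arctan2(*(TL-BL)[1::-1])))
a=[f(230,185,118),f(378,112,118)];b=[f(290,385,118),f(448,332,118)]
print([np.linalg.norm(a[0]-a[1]),np.linalg.norm(b[0]-b[1])],"mids",(sum(a)/2).round(1),(sum(b)/2).round(1),"ctr",((sum(a)+sum(b))/4).round(1), "ang",np.degrees(np.arctan2(*(sum(a)-sum(b))[1::-1])))
print("net",atz("top",(356.5,182),120,c),atz("top",(360.4,182.2),120,c))
E
```

```text
[ 643. -156.   14.] [ 504. -199.   14.] [ 538. -301.   14.] 145.9491846312439 107.28677537580346 ctr [ 590.6 -228.6   14. ] ang 16.933233161887202
[np.float64(80.81368252727772), np.float64(80.7227777796879)] mids [ 635.5 -211.2  118. ] [ 533.5 -240.6  118. ] ctr [ 584.5 -225.9  118. ] ang 16.049469599603444
net [ 584.7052361  -226.67423553  120.        ] [ 584.1348961 -237.9470609  120.       ]
```

>>> drive_tool([
  {"dx": 10, "dy": -5, "dz": 0, "yaw": 7},
  {"dx": 10, "dy": -5, "dz": 0, "yaw": 7},
  {"dx": 10, "dy": -5, "dz": 0, "yaw": 7},
  {"dx": 10, "dy": -5, "dz": 0, "yaw": 7},
  {"dx": 6, "dy": -2, "dz": 0, "yaw": 7},
])

```text
t: 14.4
eef_pos: [610.3, -122.5, 319.7]
tcp_rot: [3.141, -0.001, -3.086]
ft_force: [0.5, 0.6, -3.5]
opening: 0.456
```

>>> drive_tool([
  {"dx": 0, "dy": 0, "dz": 0, "yaw": 7},
  {"dx": 0, "dy": 0, "dz": 0, "yaw": 6.5},
  {"dx": 0, "dy": 0, "dz": 0, "yaw": 0},
])

```text
t: 14.65
eef_pos: [609.5, -122.1, 319.7]
tcp_rot: [3.141, -0.001, -2.851]
ft_force: [-0.0, 0.0, -4.7]
opening: 0.458
```

```bash
python3 w.py w16.png rest_mid rest; python3 -c "
import cv2
a=cv2.imread('pics/w16.png');cv2.imwrite('pics/w16c.png',cv2.resize(a[120:300,130:300],None,fx=3.3,fy=3.3,interpolation=2))"
```

```text
[ 609.5 -122.1  319.7] [ 3.141e+00 -1.000e-03 -2.851e+00] 14.65
rest_mid [([201.3, 152.0], 0.68), ([216.5, 145.4], 0.66)]
rest [([218.3, 146.3], 0.93)]
```

View pics/w16.png

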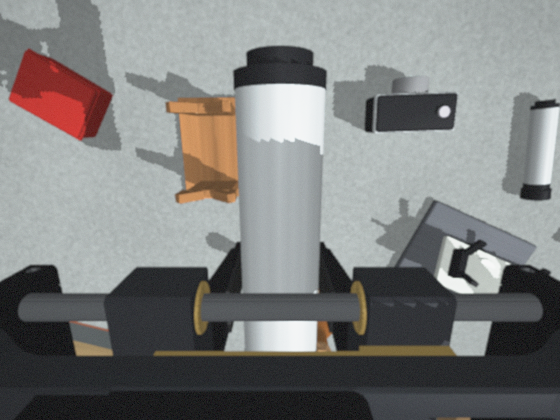

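View pics/w16c.png

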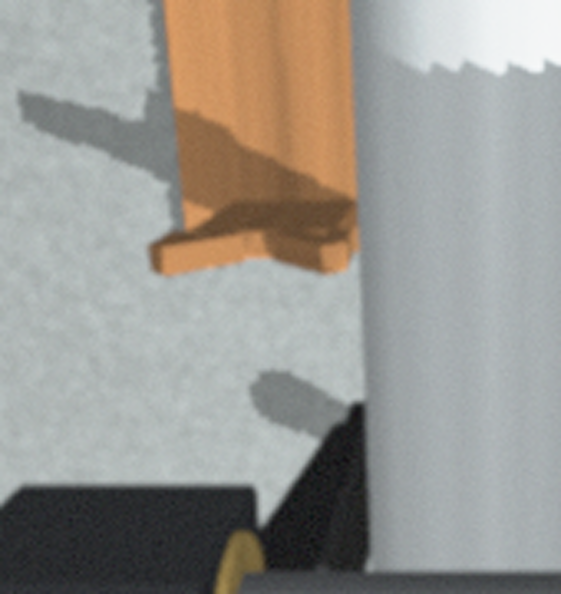

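```bash
python3 -c "
import cv2
a=cv2.imread('pics/w16.png');cv2.imwrite('pics/w16d.png',cv2.resize(a[85:215,150:250],None,fx=4.5,fy=4.5,interpolation=2))"
```

```text
(no output)
```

View pics/w16d.png

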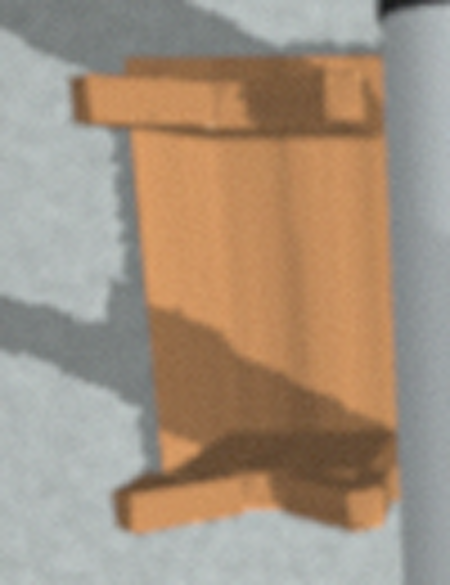

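```bash
python3 - <<'E'
from h import *
d=np.load("c_w16.png.npz"); c=(d["arr_0"],d["arr_1"],d["arr_2"])
f=lambda x,y,z: atz("wrist",(150+x/4.5,85+y/4.5),z,c)
for z in(115,120):
    a=[f(78,100,z),f(378,95,z)];b=[f(122,508,z),f(384,508,z)]
    m=lambda q:sum(q)/2
    print(z,[np.linalg.norm(q[0]-q[1]).round(1) for q in(a,b)],m(a).round(1),m(b).round(1),np.linalg.norm(m(a)-m(b)).round(1),"ctr",((m(a)+m(b))/2).round(1),"ang",np.degrees(np.arctan2(*(m(b)-m(a))[1::-1])).round(2))
# board left edge
p=f(132,135,14);q=f(160,470,14);print("board left",p.round(1),q.round(1),np.degrees(np.arctan2(*(q-p)[1::-1])).round(2))
p2=f(385,56,14);p1=f(127,58,14);print("board near",p1.round(1),p2.round(1),np.linalg.norm(p1-p2).round(1))
print([proj("wrist",[[584.7,-226.7,120]])])
E
```

```text
115 [np.float64(78.0), np.float64(73.7)] [ 538.8 -238.5  115. ] [ 643.6 -208.   115. ] 109.1 ctr [ 591.2 -223.2  115. ] ang 16.24
120 [np.float64(76.9), np.float64(72.7)] [ 538.8 -237.2  120. ] [ 642.1 -207.1  120. ] 107.7 ctr [ 590.4 -222.1  120. ] ang 16.24
board left [ 560.2 -292.1   14. ] [ 668.5 -260.1   14. ] 16.47
board near [ 537.1 -298.5   14. ] [ 512.3 -217.7   14. ] 84.4
[array([[201.12456514, 149.03020441]])]
```

>>> drive_tool([
  {"dx": -2, "dy": -20, "dz": 0, "yaw": -0.3},
  {"dx": -3, "dy": -25, "dz": 0, "yaw": 0},
  {"dx": -3, "dy": -25, "dz": 0, "yaw": 0},
  {"dx": -2, "dy": -20, "dz": -20, "yaw": 0},
  {"dx": -1, "dy": -11, "dz": -20, "yaw": 0},
])

```text
t: 15.22
eef_pos: [598.4, -226.2, 281.0]
tcp_rot: [-3.14, 0.002, -2.864]
ft_force: [-0.8, 0.2, -4.7]
opening: 0.458
```

>>> drive_tool([
  {"dx": 0, "dy": 0, "dz": -35, "yaw": 0},
  {"dx": 0, "dy": 0, "dz": -35, "yaw": 0},
  {"dx": 0, "dy": 0, "dz": -25, "yaw": 0},
  {"dx": 0, "dy": 0, "dz": -15, "yaw": 0},
  {"dx": 0, "dy": 0, "dz": 0, "yaw": 0},
])

```text
t: 15.63
eef_pos: [597.1, -223.4, 167.0]
tcp_rot: [3.137, -0.004, -2.863]
ft_force: [-0.6, 0.3, -4.2]
opening: 0.453
```

```bash
python3 w.py w17.png tube_mid rest; python3 -c "
from h import *
shot('scene','s17.png',4,(170,180,310,320))
C=cal('scene')
for q in('tube_mid','rest_mid'): print(q,[(r['pixel'],r['conf']) for r in env.place_of(q,'scene')])
st=env.state();print(st['ft_force'],st['eef_pos'],proj('scene',[[588,-226,120],[588,-226,170]]))"
```

```text
[ 597.1 -223.4  167. ] [ 3.137 -0.004 -2.863] 15.6333
tube_mid [([278.9, 248.2], 0.79), ([280.0, 256.4], 0.72)]
rest []
tube_mid [([295.8, 126.5], 0.95), ([320.6, 181.3], 0.82)]
rest_mid [([240.2, 262.1], 0.79)]
[-0.12455594  0.46070944 -4.164826  ] [ 598.91112832 -224.42105713  172.20347405] [[241.37246022 262.51159774]
 [240.1216131  250.26262741]]
```

View pics/w17.png

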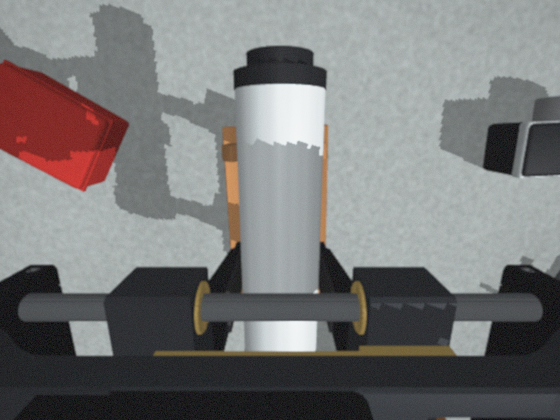

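View pics/s17.png

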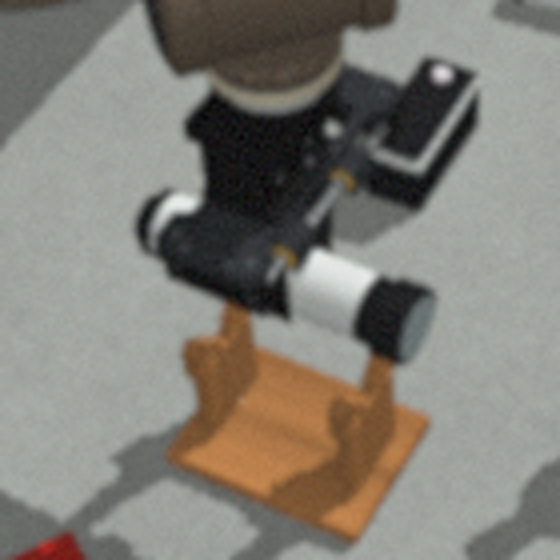

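```bash
python3 -c "
import cv2
a=cv2.imread('pics/w17.png');cv2.imwrite('pics/w17c.png',cv2.resize(a[105:265,200:350],None,fx=3.7,fy=3.7,interpolation=2))"
python3 - <<'E'
from h import *
d=np.load("c_w17.png.npz"); c=(d["arr_0"],d["arr_1"],d["arr_2"])
# predicted upright tops and board corners for rest at (588,-226,yaw16.4)
a=np.radians(16.4);ex=np.array([np.cos(a),np.sin(a),0]);ey=np.array([-ex[1],ex[0],0]);o=np.array([588,-226,0])
P=[o+sx*ex+sy*ey+[0,0,z] for sx,sy,z in((-61,-39,120),(-49,-39,120),(-61,39,120),(-49,39,120),(-75,-55,14),(-75,55,14),(0,-55,14),(0,55,14))]
print(cv2.projectPoints(np.array(P),c[1],c[2],c[0],None)[0].reshape(-1,2).round(1))
E
```

```text
[[221.4 138.3]
 [222.4 155.9]
 [333.6 137.4]
 [332.9 154.9]
 [223.7 121.4]
 [331.5 120.5]
 [227.7 193.6]
 [328.9 192.7]]
```

View pics/w17c.png

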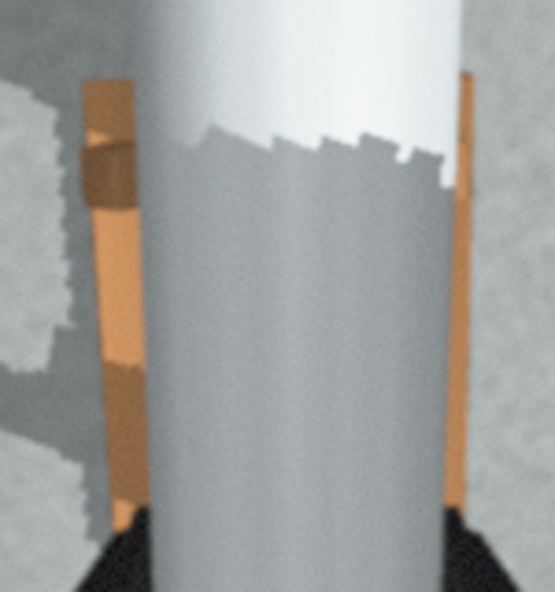

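>>> drive_tool([
  {"dx": 3, "dy": 0, "dz": -12, "yaw": 0},
  {"dx": 0, "dy": 0, "dz": -12, "yaw": 0},
  {"dx": 0, "dy": 0, "dz": -8, "yaw": 0},
  {"dx": 0, "dy": 0, "dz": 0, "yaw": 0},
  {"dx": 0, "dy": 0, "dz": 0, "yaw": 0},
])

```text
t: 16.35
eef_pos: [601.1, -224.2, 137.7]
tcp_rot: [3.14, -0.001, -2.859]
ft_force: [0.2, -1.1, -3.0]
opening: 0.456
```

```bash
python3 w.py w18.png ; python3 -c "
from h import *
shot('scene','s18.png',4,(190,210,310,320))
st=env.state();print(st['ft_force'],st['eef_pos'])
a=cv2.imread('pics/w18.png');cv2.imwrite('pics/w18c.png',cv2.resize(a[105:265,200:350],None,fx=3.7,fy=3.7,interpolation=2))"
```

```text
[ 601.1 -224.2  137.7] [ 3.140e+00 -1.000e-03 -2.859e+00] 16.35
[-1.13176772  0.18041341 -3.5981589 ] [ 601.51931865 -224.35362273  138.74988587]
```

View pics/w18c.png

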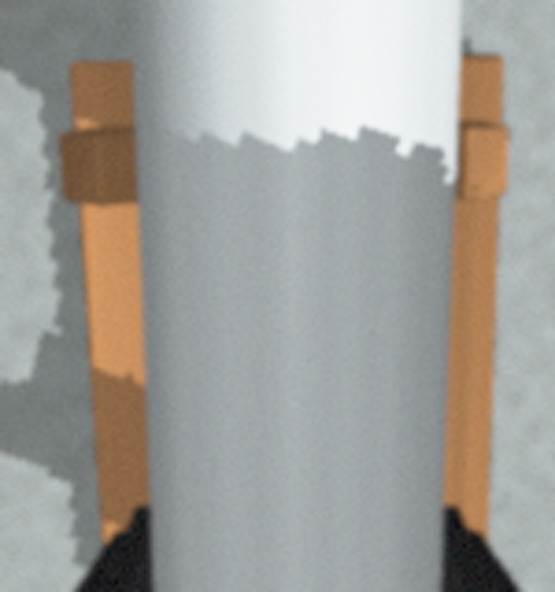

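View pics/s18.png

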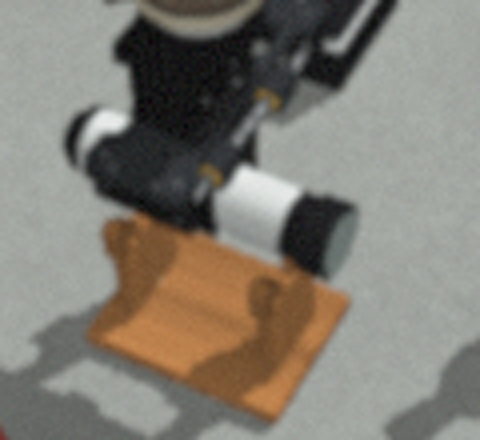

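```bash
python3 - <<'E'
from h import *
d=np.load("c_w18.png.npz"); c=(d["arr_0"],d["arr_1"],d["arr_2"])
tcp=np.array([601.3,-224.3]);yaw=-2.859;ax=np.array([np.cos(yaw),np.sin(yaw)])
for z in(115,120):
    L=[(atz("wrist",(277,105+y/3.7),z,c)[:2]-tcp)@ax for y in(128,202)]
    print(z,np.round(L,1),"rest mid along toolx",(np.mean(L)-55).round(1))
E
```

```text
115 [70.1 57.9] rest mid along toolx 9.0
120 [70.3 58.4] rest mid along toolx 9.4
```

>>> drive_tool([
  {"dx": 2, "dy": -1.5, "dz": -4, "yaw": 0},
  {"dx": 0, "dy": 0, "dz": -5, "yaw": 0},
  {"dx": 0, "dy": 0, "dz": -5, "yaw": 0},
  {"dx": 0, "dy": 0, "dz": -4, "yaw": 0},
  {"dx": 0, "dy": 0, "dz": 0, "yaw": 0},
])

```text
t: 16.87
eef_pos: [602.9, -225.6, 119.5]
tcp_rot: [3.14, -0.001, -2.859]
ft_force: [-0.0, -0.7, -3.8]
opening: 0.455
```

>>> drive_tool([
  {"dx": 0, "dy": 0, "dz": -2, "yaw": 0},
  {"dx": 0, "dy": 0, "dz": -2, "yaw": 0},
  {"dx": 0, "dy": 0, "dz": 0, "yaw": 0},
])

```text
t: 17.12
eef_pos: [603.3, -225.7, 116.4]
tcp_rot: [3.141, -0.0, -2.859]
ft_force: [0.2, 0.9, -4.2]
opening: 0.458
```

>>> drive_tool([
  {"dx": 0, "dy": 0, "dz": -2, "yaw": 0},
  {"dx": 0, "dy": 0, "dz": 0, "yaw": 0},
  {"dx": 0, "dy": 0, "dz": 0, "yaw": 0},
])

```text
t: 17.37
eef_pos: [603.4, -225.8, 114.6]
tcp_rot: [3.142, -0.0, -2.859]
ft_force: [-0.3, -0.6, -3.7]
opening: 0.457
```

>>> drive_tool([
  {"dx": 0, "dy": 0, "dz": -2, "yaw": 0},
  {"dx": 0, "dy": 0, "dz": 0, "yaw": 0},
  {"dx": 0, "dy": 0, "dz": 0, "yaw": 0},
])

```text
t: 17.62
eef_pos: [603.3, -225.7, 112.6]
tcp_rot: [3.141, -0.0, -2.859]
ft_force: [0.8, 0.4, -4.7]
opening: 0.46
```

>>> drive_tool([
  {"dx": 0, "dy": 0, "dz": -2, "yaw": 0},
  {"dx": 0, "dy": 0, "dz": 0, "yaw": 0},
  {"dx": 0, "dy": 0, "dz": 0, "yaw": 0},
])

```text
t: 17.87
eef_pos: [603.3, -225.7, 110.5]
tcp_rot: [3.141, -0.0, -2.859]
ft_force: [-0.1, 0.0, -4.3]
opening: 0.458
```

>>> drive_tool([
  {"dx": 0, "dy": 0, "dz": -2, "yaw": 0},
  {"dx": 0, "dy": 0, "dz": 0, "yaw": 0},
  {"dx": 0, "dy": 0, "dz": 0, "yaw": 0},
])

```text
t: 18.12
eef_pos: [603.5, -225.6, 109.0]
tcp_rot: [-3.142, 0.0, -2.859]
ft_force: [-1.8, 2.5, 1.6]
opening: 0.457
```

>>> drive_tool([
  {"dx": 0, "dy": 0, "dz": -2, "yaw": 0},
  {"dx": 0, "dy": 0, "dz": 0, "yaw": 0},
  {"dx": 0, "dy": 0, "dz": 0, "yaw": 0},
])

```text
t: 18.37
eef_pos: [603.6, -225.5, 108.5]
tcp_rot: [-3.141, 0.001, -2.858]
ft_force: [-5.7, 5.0, 15.0]
opening: 0.458
```

```bash
python3 w.py w19.png ; python3 -c "
from h import *
shot('scene','s19.png',4,(190,210,310,320))
st=env.state();print(st['ft_force'],st['eef_pos'])"
```

```text
[ 603.6 -225.5  108.5] [-3.141e+00  1.000e-03 -2.858e+00] 18.3667
[-5.95093895  5.53667809 15.43350344] [ 603.57013511 -225.52309701  108.53958549]
```

View pics/s19.png

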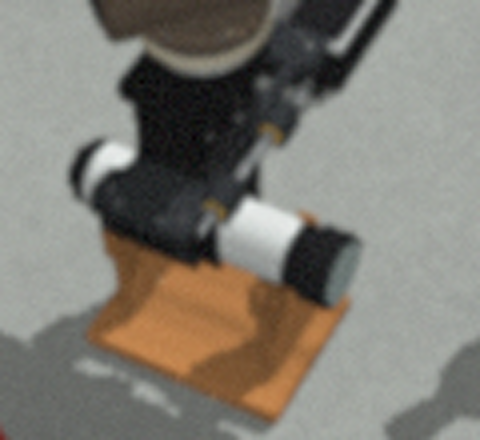

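>>> drive_tool([
  {"dx": 0, "dy": 0.5, "dz": 1.5, "yaw": 0},
  {"dx": 0, "dy": 0, "dz": 0, "yaw": 0},
])

```text
t: 18.63
eef_pos: [603.5, -225.3, 108.7]
tcp_rot: [-3.141, 0.001, -2.859]
ft_force: [-2.3, 2.1, 5.6]
opening: 0.458
```

>>> drive_tool([
  {"dx": 0, "dy": 0, "dz": 0, "yaw": 0},
  {"dx": 0, "dy": 0, "dz": 0, "yaw": 0},
  {"dx": 0, "dy": 0, "dz": 0, "yaw": 0},
  {"dx": 0, "dy": 0, "dz": 0, "yaw": 0},
  {"dx": 0, "dy": 0, "dz": 0, "yaw": 0},
], grip=0.75)

```text
t: 19.05
eef_pos: [603.4, -225.3, 107.9]
tcp_rot: [3.141, -0.0, -2.859]
ft_force: [0.4, 0.3, 0.8]
opening: 0.734
```

>>> drive_tool([
  {"dx": 0, "dy": 0, "dz": 8, "yaw": 0},
  {"dx": 0, "dy": 0, "dz": 20, "yaw": 0},
  {"dx": 0, "dy": 0, "dz": 30, "yaw": 0},
  {"dx": 0, "dy": 0, "dz": 30, "yaw": 0},
  {"dx": 0, "dy": 0, "dz": 30, "yaw": 0},
])

```text
t: 19.47
eef_pos: [603.2, -225.2, 228.0]
tcp_rot: [3.141, 0.0, -2.859]
ft_force: [0.2, 0.2, 0.2]
opening: 0.75
```

```bash
python3 w.py w20.png tube_mid; python3 -c "
from h import *
st=env.state();print(st['ft_force'],st['eef_pos'])"
```

```text
[ 603.2 -225.2  228. ] [ 3.141  0.    -2.859] 19.4667
tube_mid [([278.0, 198.5], 0.71)]
[ 0.09195646 -0.0442704  -0.29220029] [ 604.91508938 -225.95845064  231.91497624]
```

View pics/w20.png

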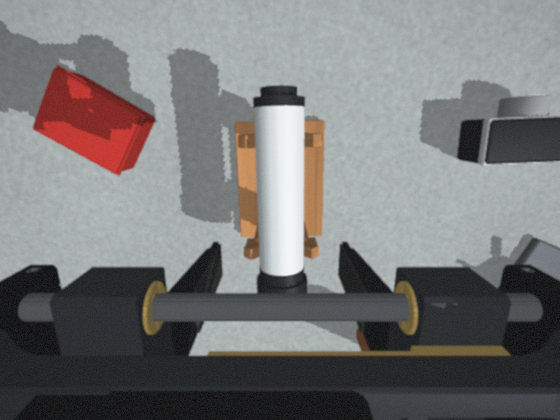

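>>> drive_tool([
  {"dx": 0, "dy": 0, "dz": 35, "yaw": 0},
  {"dx": 0, "dy": 0, "dz": 35, "yaw": 0},
  {"dx": -35, "dy": -5, "dz": 20, "yaw": 0},
  {"dx": -35, "dy": -5, "dz": 0, "yaw": 0},
  {"dx": 0, "dy": 0, "dz": 0, "yaw": 0},
])

```text
t: 19.98
eef_pos: [529.4, -235.4, 317.7]
tcp_rot: [-3.141, 0.0, -2.86]
ft_force: [-0.6, 0.3, -1.4]
opening: 0.753
```

>>> drive_tool([
  {"dx": 30, "dy": 20, "dz": 0, "yaw": 0},
  {"dx": 40, "dy": 0, "dz": 0, "yaw": 0},
  {"dx": 40, "dy": 0, "dz": 0, "yaw": 0},
  {"dx": 20, "dy": 0, "dz": 0, "yaw": 0},
  {"dx": 0, "dy": 0, "dz": 0, "yaw": 0},
])

```text
t: 20.4
eef_pos: [666.3, -214.6, 314.0]
tcp_rot: [3.14, -0.001, -2.857]
ft_force: [1.8, 0.0, 0.7]
opening: 0.751
```

```bash
python3 w.py w21.png tube_mid; python3 -c "
from h import *
shot('scene','s21.png')
a=cv2.imread('pics/w21.png');cv2.imwrite('pics/w21c.png',cv2.resize(a[40:270,180:380],None,fx=2.6,fy=2.6,interpolation=2))
a=cv2.imread('pics/s21.png');cv2.imwrite('pics/s21c.png',cv2.resize(a[130:330,200:440],None,fx=3,fy=3,interpolation=2))"
```

```text
[ 666.3 -214.6  314. ] [ 3.140e+00 -1.000e-03 -2.857e+00] 20.4
tube_mid [([285.5, 128.3], 0.62)]
```

View pics/w21c.png

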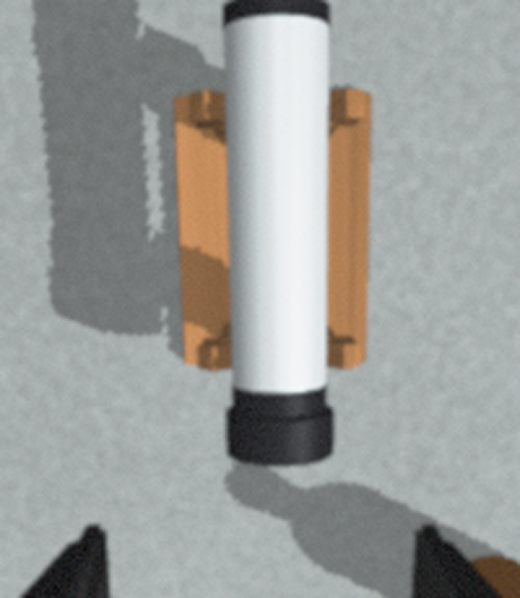

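View pics/s21c.png

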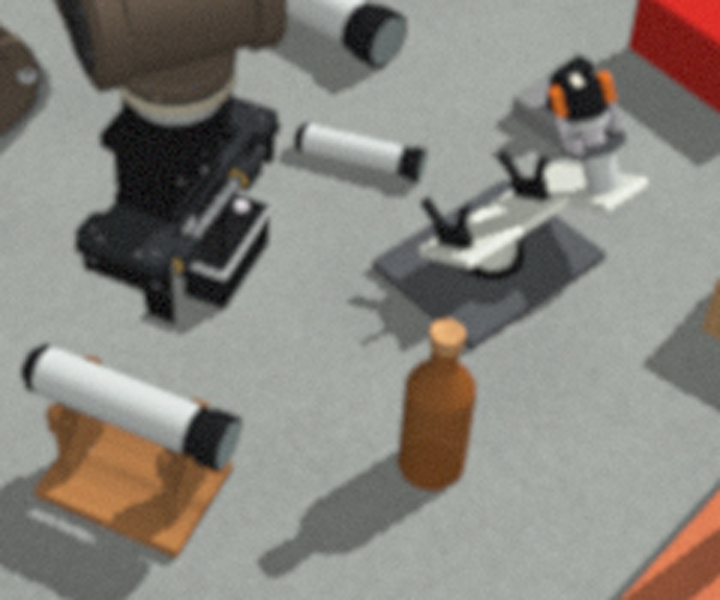

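```bash
python3 - <<'E'
from h import *
def run(w,pts,tcp,yaw):
    d=np.load(f"c_{w}.npz"); c=(d["arr_0"],d["arr_1"],d["arr_2"]);ax=np.array([np.cos(yaw),np.sin(yaw)])
    for n,px,z in pts:
        q=atz("wrist",px,z,c)[:2]; print(w,n,q.round(1),"along",((q-tcp)@ax).round(1),"side",((q-tcp)@[ax[1],-ax[0]]).round(1))
f=lambda x,y:(180+x/2.6,40+y/2.6)
run("w21.png",[("near up mid",f(274,106),118),("far up mid",f(274,354),118),("bell/barrel",f(280,392),142),("bell end",f(280,463),135),("bell end lo",f(280,463),125),("near L",f(178,106),118),("near R",f(371,106),118),("tube@near",f(277,106),120),("tube@far",f(280,354),120),("far L",f(197,354),118),("far R",f(362,354),118)],np.array([666.3,-214.6]),-2.857)
run("w20.png",[("eye end",(280,87),136),("near up",(280,143),118),("far up",(280,250),118)],np.array([603.2,-225.2]),-2.859)
E
python3 -c "
import cv2
a=cv2.imread('pics/w20.png');cv2.imwrite('pics/w20c.png',cv2.resize(a[70:270,200:360],None,fx=3,fy=3,interpolation=2))"
```

```text
w21.png near up mid [ 541.5 -243.2] along 127.8 side 7.6
w21.png far up mid [ 644.  -212.8] along 20.9 side 8.0
w21.png bell/barrel [ 656. -207.] along 7.7 side 10.2
w21.png bell end [ 689.3 -196.8] along -27.1 side 10.6
w21.png bell end lo [ 692.1 -195.7] along -30.0 side 10.9
w21.png near L [ 553.  -282.8] along 127.9 side -33.7
w21.png near R [ 529.8 -203.2] along 127.8 side 49.2
w21.png tube@near [ 541.4 -242. ] along 127.6 side 8.8
w21.png tube@far [ 642.9 -210.3] along 21.2 side 10.7
w21.png far L [ 654.  -247.3] along 21.0 side -27.9
w21.png far R [ 632.5 -173.4] along 20.9 side 49.0
w20.png eye end [ 498.7 -254.4] along 108.5 side 1.2
w20.png near up [ 541.6 -241.9] along 63.9 side 1.1
w20.png far up [ 641.1 -213. ] along -39.8 side 1.1
```

View pics/w20c.png

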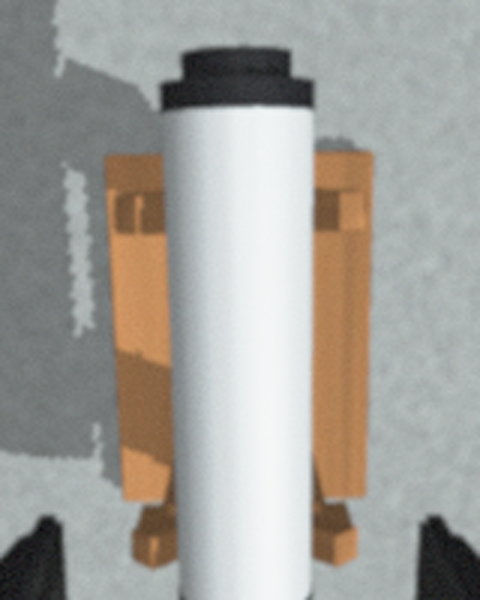

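```bash
python3 -c "
from h import *
st=env.state();print(st['t'],st['ft_force'],st['eef_pos'],st['opening'])
print(env.job_done())"
```

```text
20.55 [ 0.29655196 -1.11588097  0.5581491 ] [ 662.87396236 -215.13817564  315.48540807] 0.7496041823155406
the job is handed in; nothing more can be done
None
```

The telescope tube is off the stand and lying in both V notches of the wooden rest. I handed the job in at about 20.6 s of the 61 s allowed; no verdict was reported.

**What I did:** I pinched both orange tabs and turned the knob clockwise until it hit its end stop. I then let go and pulled away, and only after that lifted the tube along the outward normal of the yokes. I carried it to the rest, lowered it until the wrist force showed contact (about 15 N at most), opened the fingers and backed off.

**Last checks:**
- **Knob and tabs:** after release the picture showed the keeper bar lying along the line I drew for 1.2 rad. The spread across the tabs matched the picture taken before pinching, so both had sprung out. The final scene picture still shows them out.
- **Tube on the rest:** it sits in both notches, within about 2 mm of centre lengthways in two pictures, and 1–3 mm off sideways at most. I did not measure its height, only that it was seated.
- **Gripper:** open, clear of everything at about 315 mm height.
- **Bystanders:** the bottle, tin, camera and handset looked undisturbed in the pictures. I compared these by eye and did not measure them.

**Measurements that disagreed:**
- The tube's starting height came out anywhere from 101 to 108 mm.
- One lengthways estimate of the tube's middle on the stand was about 15 mm off. I dropped it in favour of the others.
- The rest's centre varied by about 6 mm along x and up to 10 mm along y between cameras. I corrected it with wrist pictures just above the rest.

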